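Clamp a re-glued picture frame in the corner press until its clutch knob clicks

ROBOT

A 7-joint arm with a two-finger parallel gripper is mounted at the origin on a cart in front of the work surface, level with it; the furniture and walls round the work are solid. World frame = base frame: x ahead of the robot, y to its left, z up, the work surface at z = 0. Lengths are in m, angles in rad, forces in N, time in s.
With the tool pointing down it reaches from about 0.425 to 0.925 m from the base axis. Payload 6.8 kg.
Tool frame: the origin (TCP) lies between the finger pads; the fingertips stand r.tcp_to_tips ahead of it and the grasp point (between the pads) lies 3 mm ahead of it (r.tcp_to_tips is the distance from the TCP to the fingertips, in m); z points along the fingers, y is the line along which they close (so a half turn about z gives the same grasp; the last joint's range is limited). The gripper opens to 85 mm and grips with 20 to 120 N. Pads are 22 mm wide; open, the fingers measure 114 mm over their backs; the gripper's body (76 mm by 85 mm) begins 54 mm behind the grasp point. The pads swing forward as they close: fully open they stand 13 mm farther back than shut.
Start: joints at [-1.338, 0.477, 0.022, 1.555, -0.011, 1.109, -0.083], TCP at [0.226, 0.636, 0.253] pointing down, gripper open.
Joint ranges: [-2.96, 2.96], [-0.34, 2.1], [-1.41, 1.46], [0.24, 2.44], [-1.37, 4.51], [0.17, 1.92], [-2.96, 2.96]. Speed limits (rad/s): [2.39, 2.39, 3.14, 3.14, 3.14, 3.14, 3.14].

INTERFACE

Orientations are given as a rotation vector (axis times angle).
In Python, from bench import r gives the robot as it stands. The module is installed in compiled form; this text tells all that it offers.
- The arm moves only by the tool step_arm, never from a script. Its argument "moves" is a list of rows, each an object of numbers: "rx", "ry", "rz": the turn, a rotation vector about the tool's x, y, z in degrees; "dx", "dy", "dz": the shift along the tool's x, y, z in mm; "gripper": the opening, from -1 (shut) to 1 (fully open). In form: [{"rx": .., "ry": .., "rz": .., "dx": .., "dy": .., "dz": .., "gripper": ..}, ...]. A call has 1 to 20 rows; each row shifts and turns the commanded pose from where the row before left it, along the tool's axes as they then stand; what a row does not reach is not made up. A row lasts 1/8 s, in which the tool goes at most 62.5 mm and 10.7 degrees, less where a joint would pass 70% of its speed; a pose out of reach is approached as far as the arm can. A call is refused whole if a number of a shift passes 62.5 or a number of a turn 10.7, either way. A call with a gripper value outside its range is refused whole. The fingers move at their own pace and stop on an object; "grip_force" is the grip in N (left out, the last holds). Time passes only in rows, so rows that do not move let the fingers close. It gives the time, the measured TCP pose, the force, the opening and the grip force at its end, in the units of the state.
- r.get_obs(): the state, without advancing time (a new reading comes with each control period).
- r.grab_frame(name): name is "scene" or "top" or "wrist"; returns the picture (420x560x3 uint8, blue, green, red); there is no depth.
- r.camera_info(name): a dict with "mtx" (3x3 intrinsics, pixels), "rvec" (rotation vector, rad) and "tvec" (3), from world to camera coordinates, as OpenCV has them. Camera axes: x right, y down, z forward; pixel columns grow to the right and rows downward; lengths in m; the calibration is good to about 2 mm. A picture is of the moment at which its call begins: read the wrist's pose just before it. camera_info takes no time and is no camera call; for the wrist camera it gives the pose at the moment of the call.
- r.hand_in(): hands the job in; it is judged then, once.
The state is a dict: "clock": time; "joints": joint angles; "qvel": joint speeds; "tau": joint torques, N m; "tcp_pos": TCP position; "orientation": TCP orientation; "contact_force": force on the tool from outside, world axes, zero at the start; "moment": the same for the moment, N m; "grip_width": finger opening in m; "gripper_force": force on a finger pad.
Only numpy, scipy, OpenCV 4.12 (cv2) and the standard library are available. Lean on these libraries where they do the work, as an engineer would, in place of code of your own. Each camera call takes 0.05 s, during which the arm holds its last target. There are 200 camera calls.

TASK

The pine picture frame's corner has just been re-glued and must dry square: lay the frame flat on the bed of the corner press with its far left corner pushed fully home against both fences, gently, so that the glue is not crushed out. Then wind the press's pressure pad down on that corner by turning the clutch knob clockwise until its clutch clicks once, stop before a second click, and leave the frame clamped, without disturbing the goods around.

Things in the scene. Friction and masses are not known exactly. Their poses are not given: they have to be found in the camera images.
- corner_press: Corner press, fixed to the table. Origin: the inner corner where the fence faces meet, at table level; x to the back, y to the left, z up. Plywood bed 12 mm thick, x -190 to +75 mm, y -145 to +70 mm. A green post at x = y = 42 mm carries an arm, its top 98 mm over the table, reaching to a boss (radius 18 mm, underside 64 mm over the table) at x = y = -14 mm: the axis of pad and knob
- back_fence: Aluminium bar on the bed, 12 mm thick, 22 mm high, 135 mm long across. Its origin is its centre; its front face is the plane x = 0 of the press, from y -15 to -150 mm
- left_fence: Aluminium bar on the bed, 12 mm thick, 22 mm high, 160 mm long front to back. Its origin is its centre; its right-hand face is the plane y = 0 of the press, from x -15 to -175 mm
- frame_corner (a point): The frame's outer corner that belongs in the press: its far left one as it lies, half-way up its thickness. Axes: z points to the back along the 165 mm sides, y to the left along the 125 mm sides, x down. Home, this point is at x = y = 0 and 27 mm up in the press's frame
- frame_rail (a point): Middle of the frame's right-hand 165 mm rail, a place to grasp it (across 16 mm): half-way up, 15 mm over the frame's underside, mid-width of the rail. Seen from frame_corner it is 82.5 mm nearer along the long side and 116.5 mm to the right. Axes as frame_corner
- frame: Pine picture frame lying flat on the table, 165 mm (towards the back) x 125 mm x 30 mm thick, about 0.2 kg. Rails 16 mm wide; the panel inside lies 18 mm below their top. Its origin is the middle of its near 125 mm edge, half-way up. Axes as frame_corner
- pressure_pad: Black rubber pad, 20 mm round, on the press's steel stem over the home corner. Origin: centre of its lower face. It starts 2 to 4.5 mm above the top of a frame lying on the bed (42 mm over the table), does not turn, sinks 24 mm for each full clockwise turn of the knob (3.8 mm per rad), and gives by 2 to 3 mm at full load
- knob_grip (a point): Black clutch knob on the press: an upright bar 46 mm long (point's x), 14 mm wide (y), 30 mm high on a round skirt of radius 24 mm. The point is on its vertical axis, 137 mm over the table; the bar reaches from 16 mm below it (skirt) to 13 mm above it. Clockwise seen from above lowers the pad; the knob itself stays at its height, and stays where it is left
- knob_mark (a point): White index line on the rim of the knob's skirt, 25 mm from the axis. It stands over the collar's red dot until the clutch slips; each click carries it one notch, 0.52 rad (30 degrees), past the dot (13 mm apart after one click, 25 mm after two). Let go, the knob settles into the nearest notch and the press holds its load
- collar_mark (a point): Red dot on the steel collar under the knob, 25 mm from the axis. The collar lowers the pad; the knob drives it through a clutch. Winding takes 0.2 to 0.28 N m; from the touch of the pad it climbs over 0.3 to 1 rad to 0.33-0.5 N m (how far and how high varies with the setting). Then the clutch slips: within 0.3 rad the torque drops by 0.1 N m or more and the knob snaps on to its next notch. Let go sooner, it falls back
- oil_bottle_red: red oil bottle with a black cap, 32 mm round, 90 mm tall, behind the press to the right; a bystander. Its origin is the centre of its underside
- oil_bottle_amber: amber oil bottle with an ochre cap, 32 mm round, 90 mm tall, behind the press; a bystander. Its origin is the centre of its underside
- cream_jar: flat white cream jar, 90 mm round, 32 mm tall, at the back right near the table's edge; a bystander. Its origin is the centre of its underside
- hare: black figure of a crouching hare, 38x75x39 mm, left of the press; a bystander. Its origin is the centre of its underside
- balm: round balm tin with a cream lid, 69 mm round, 34 mm tall, left of the press; a bystander. Its origin is the centre of its underside

How it is judged:
On the way, in this order (a step that is already met when the one before it is completed fails the run):
1. the frame lies flat on the bed with its corner home against both fences, the pad still clear of it (x of frame_corner in the frame of corner_press between -0.002 and 0.0015 m and y of frame_corner in the frame of corner_press between -0.002 and 0.0015 m and z of frame_corner in the frame of corner_press between 0.025 and 0.029 m and angle between the y axis of frame_corner and the y axis of corner_press, either way round below 0.03 rad and angle between frame_corner's own x axis and vertical above 3.1 rad and contact force between pressure_pad and frame below 1 N), for 0.2 s.
2. the pad presses the corner and the clutch has clicked (contact force between pressure_pad and frame above 12 N and horizontal distance between knob_mark and collar_mark above 0.008 m), for 0.2 s.
At the end, for the whole second after the job is handed in: The frame lies flat on the bed, its corner within 2 mm of both fences and its sides parallel to them within 0.03 rad; the pad presses on it with more than 12 N; the clutch has clicked once (index marks 8 to 19.5 mm apart); everything is at rest (all of step 2 and x of frame_corner in the frame of corner_press between -0.002 and 0.0015 m and y of frame_corner in the frame of corner_press between -0.002 and 0.0015 m and z of frame_corner in the frame of corner_press between 0.025 and 0.029 m and angle between the y axis of frame_corner and the y axis of corner_press, either way round below 0.03 rad and angle between frame_corner's own x axis and vertical above 3.1 rad and horizontal distance between knob_mark and collar_mark below 0.0195 m and linear speed of frame below 0.01 m/s and linear speed of pressure_pad below 0.005 m/s); the robot touches nothing.
It fails at once if the clutch is driven over a second click (horizontal distance between knob_mark and collar_mark above 0.0195 m).
It fails at once if the frame is rammed against a fence (more than 20 N) (contact force between frame and back_fence above 20 N or contact force between frame and left_fence above 20 N).
It fails at once if the goods around are disturbed (moved more than 20 mm) (distance of any of oil_bottle_red, oil_bottle_amber, cream_jar, hare, balm from where it was at the start of the episode above 0.02 m).
It also fails if it takes over 72 s, if anything falls off the work surface, if the arm or the gripper's body presses on something with over 40 N, if the wrist force passes 120 N, or if a joint passes its speed limit or range.

## Working session

There is one attempt and no reset: what is moved stays moved. The work goes in short steps, Python scripts to look and compute and a tool call to move; the robot and the scene stay as the last step left them, time stands still between calls to the robot, and variables do not carry over. Pictures are saved under pics/ and viewed, at most 10 in all, crops included, and the job is handed in when it is done.

Besides the shell and the picture viewer there is one more tool, called after "Request:" by a JSON object that holds its "name" and its "arguments". step_arm: Moves the arm, as the interface text tells. Its arguments: {"type":"object","properties":{"moves":{"type":"array","items":{"type":"object","properties":{"rx":{"type":"number"},"ry":{"type":"number"},"rz":{"type":"number"},"dx":{"type":"number"},"dy":{"type":"number"},"dz":{"type":"number"},"gripper":{"type":"number"}}}},"grip_force":{"type":"number"}},"required":["moves"]}

```bash
mkdir -p pics
cat > h.py <<'E'
import numpy as np, cv2
from bench import r
def cam(n):
    c=r.camera_info(n); R=cv2.Rodrigues(np.array(c["rvec"],float))[0]; return np.array(c["mtx"]),R,np.array(c["tvec"],float).ravel()
def ray(n,u,v,z,c=None):
    K,R,t=c or cam(n); o=-R.T@t; d=R.T@np.linalg.solve(K,[u,v,1]); return o+d*(z-o[2])/d[2]
def proj(n,p,c=None):
    K,R,t=c or cam(n); q=K@(R@np.array(p,float)+t); return q[:2]/q[2]
def st():
    o=r.get_obs(); print(o["clock"],np.round(o["tcp_pos"],4),np.round(o["orientation"],3),np.round(o["contact_force"],1),np.round(o["moment"],2),o["grip_width"],o["gripper_force"]); return o
E
python3 - <<'E'
from h import *
o=st();print(o["joints"],r.tcp_to_tips)
for n in("scene","top"):
    im=r.grab_frame(n);cv2.imwrite(f"pics/{n}0.png",im);K,R,t=cam(n);print(n,-R.T@t,R[2],K[0,0])
print(cv2.Rodrigues(np.array(o["orientation"]))[0])
E
```

```text
0.0 [0.2254 0.6357 0.2523] [-5.330e-01 -3.096e+00  3.000e-03] [ 0.6  0.8 -0.4] [ 0.03 -0.02  0.04] 0.0853586562579609 0.0
[-1.33809229  0.4778226   0.02230394  1.55644435 -0.01147388  1.10931039
 -0.08311211] 0.022
scene [-0.03311625 -0.30000167  0.6439506 ] [ 0.66981162  0.35775416 -0.65066454] 400.4771844840364
top [0.45480574 0.02698027 1.00718286] [ 0.11257979  0.00287452 -0.99363853] 423.9364009595707
[[-9.42503979e-01  3.34194580e-01 -4.81191897e-04]
 [ 3.34194895e-01  9.42502284e-01 -1.79342909e-03]
 [-1.45829821e-04 -1.85112593e-03 -9.99998276e-01]]
```

View pics/top0.png

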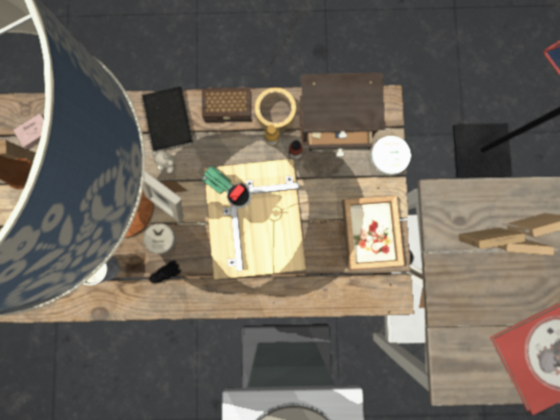

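View pics/scene0.png

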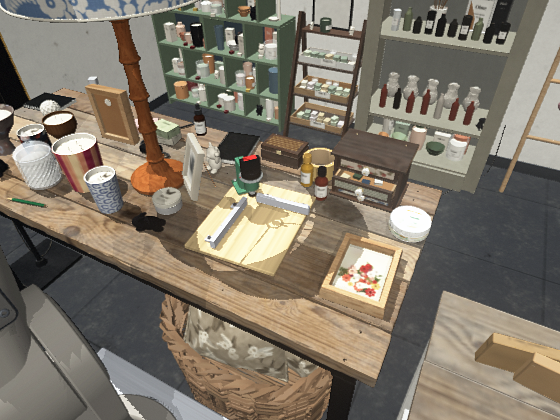

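Top view: press bed at about (206–303, 162–277), frame at (345–403, 197–272), knob (237,192). The lamp is on the left with its shade over (0–140). The scene view shows the same layout, with the lamp base at (155,178).

Run:
```python
from h import *
im=cv2.imread("pics/top0.png");c=im[125:285,195:415];cv2.imwrite("pics/topc.png",cv2.resize(c,None,fx=3.6,fy=3.6,interpolation=cv2.INTER_CUBIC))
print("lampbase",ray("scene",158,178,0.01),"lamp rim z? at lamp: ",[ray("scene",150,17,z) for z in(.3,.4,.5)])
b=ray("scene",158,178,0.01)
for z in(.2,.3,.4,.5):print(z,proj("scene",[b[0],b[1],z]),proj("top",[b[0],b[1],z]))
for n,u,v in(("frame FL",345,198),("FR",400,197),("NL",346,272),("NR",404,269)):print(n,ray("top",u,v,.03))
for n,u,v in(("bed",206,167),("bed",297,161),("bed",303,273),("bed",212,277)):print(n,ray("top",u,v,.012))
print("knob",ray("top",237,192,.15)); print("photo base",ray("top",180,215,0.0))
```

```text
lampbase [0.56755492 0.39019559 0.01      ] lamp rim z? at lamp:  [array([0.8988422 , 0.62654296, 0.3       ]), array([0.62788513, 0.3571599 , 0.4       ]), array([0.35692806, 0.08777685, 0.5       ])]
0.2 [140.80183276 112.94122105] [ 87.4163055  199.95941724]
0.3 [129.79383346  71.29916796] [ 61.0673779  192.33761423]
0.4 [117.01290697  22.95032594] [ 26.23259479 182.26115653]
0.5 [101.99322416 -33.86748551] [-21.97425643 168.31663746]
frame FL [ 0.58285411 -0.13289454  0.03      ]
FR [ 0.58241788 -0.26057324  0.03      ]
NL [ 0.41284485 -0.12844052  0.03      ]
NR [ 0.41684966 -0.26071088  0.03      ]
bed [0.66713352 0.193056   0.012     ]
bed [ 0.67690423 -0.02472087  0.012     ]
bed [ 0.41185605 -0.03152718  0.012     ]
bed [0.40707712 0.17982144 0.012     ]
knob [0.58429418 0.10676102 0.15      ]
photo base [0.55441679 0.25751888 0.        ]
```

View pics/topc.png

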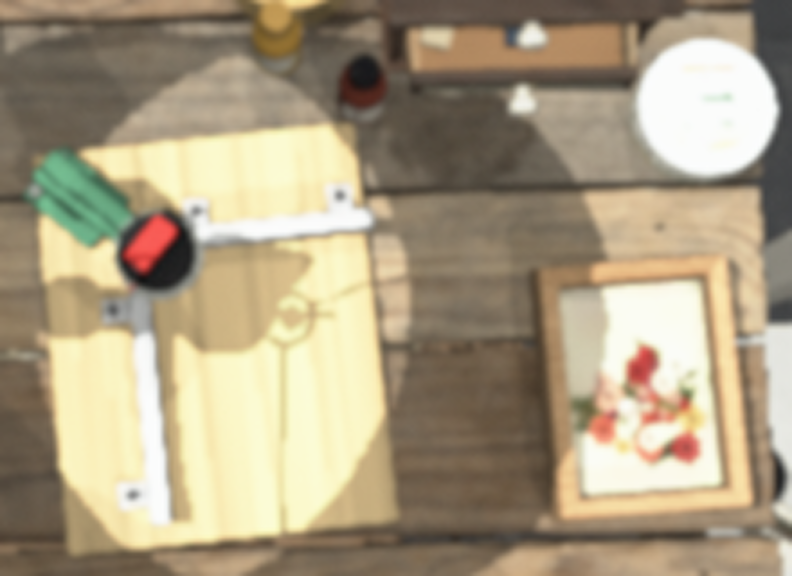

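The bed corners span about 212 × 262 mm, close to the given 215 × 265. The frame measures about 127 × 168 mm, so both are consistent. The lamp column is at (0.57, 0.39), so I'll retract to radius 0.44, swing round inside the lamp, then look from above the frame.

Request:
{"name": "step_arm", "arguments": {"moves": [{"dy": -46,"gripper": 1},{"dy": -47},{"dy": -47},{"dy": -47},{"dy": -47},{"dx": -46.8,"dy": -2.5,"rz": 6.1},{"dx": -46.8,"dy": -2.5,"rz": 6.1},{"dx": -46.8,"dy": -2.5,"rz": 6.1},{"dx": -46.8,"dy": -2.5,"rz": 6.1},{"dx": -46.8,"dy": -2.5,"rz": 6.1},{"dx": -46.8,"dy": -2.5,"rz": 6.1},{"dx": -46.8,"dy": -2.5,"rz": 6.1},{"dx": -46.8,"dy": -2.5,"rz": 6.1},{"dx": -46.8,"dy": -2.5,"rz": 6.1},{"dx": -46.8,"dy": -2.5,"rz": 6.1},{"dx": -46.8,"dy": -2.5,"rz": 6.1},{"dx": -46.8,"dy": -2.5,"rz": 6.1},{"dx": -46.8,"dy": -2.5,"rz": 6.1},{"dx": -46.8,"dy": -2.5,"rz": 6.1},{"rz": 0}]}}

```text
invalid input at $.moves[0]: expected keys rx, ry, rz, dx, dy, dz, gripper
```

Request:
{"name": "step_arm", "arguments": {"moves": [{"rx": 0,"ry": 0,"rz": 0,"dx": 0,"dy": -46,"dz": 0,"gripper": 1},{"rx": 0,"ry": 0,"rz": 0,"dx": 0,"dy": -47,"dz": 0,"gripper": 1},{"rx": 0,"ry": 0,"rz": 0,"dx": 0,"dy": -47,"dz": 0,"gripper": 1},{"rx": 0,"ry": 0,"rz": 0,"dx": 0,"dy": -47,"dz": 0,"gripper": 1},{"rx": 0,"ry": 0,"rz": 0,"dx": 0,"dy": -47,"dz": 0,"gripper": 1},{"rx": 0,"ry": 0,"rz": 6.1,"dx": -46.8,"dy": -2.5,"dz": 0,"gripper": 1},{"rx": 0,"ry": 0,"rz": 6.1,"dx": -46.8,"dy": -2.5,"dz": 0,"gripper": 1},{"rx": 0,"ry": 0,"rz": 6.1,"dx": -46.8,"dy": -2.5,"dz": 0,"gripper": 1},{"rx": 0,"ry": 0,"rz": 6.1,"dx": -46.8,"dy": -2.5,"dz": 0,"gripper": 1},{"rx": 0,"ry": 0,"rz": 6.1,"dx": -46.8,"dy": -2.5,"dz": 0,"gripper": 1},{"rx": 0,"ry": 0,"rz": 6.1,"dx": -46.8,"dy": -2.5,"dz": 0,"gripper": 1},{"rx": 0,"ry": 0,"rz": 6.1,"dx": -46.8,"dy": -2.5,"dz": 0,"gripper": 1},{"rx": 0,"ry": 0,"rz": 6.1,"dx": -46.8,"dy": -2.5,"dz": 0,"gripper": 1},{"rx": 0,"ry": 0,"rz": 6.1,"dx": -46.8,"dy": -2.5,"dz": 0,"gripper": 1},{"rx": 0,"ry": 0,"rz": 6.1,"dx": -46.8,"dy": -2.5,"dz": 0,"gripper": 1},{"rx": 0,"ry": 0,"rz": 6.1,"dx": -46.8,"dy": -2.5,"dz": 0,"gripper": 1},{"rx": 0,"ry": 0,"rz": 6.1,"dx": -46.8,"dy": -2.5,"dz": 0,"gripper": 1},{"rx": 0,"ry": 0,"rz": 6.1,"dx": -46.8,"dy": -2.5,"dz": 0,"gripper": 1}], "grip_force": 30}}

```text
clock: 2.35
tcp_pos: [0.4351, -0.0686, 0.2533]
orientation: [2.389, 2.04, 0.0]
contact_force: [1.3, -0.1, 0.3]
grip_width: 0.0856
gripper_force: 0.0
```

Request:
{"name": "step_arm", "arguments": {"moves": [{"rx": 0,"ry": 0,"rz": 9.8,"dx": 0,"dy": 0,"dz": 0,"gripper": 1},{"rx": 0,"ry": 0,"rz": 9.8,"dx": 0,"dy": 0,"dz": 0,"gripper": 1},{"rx": 0,"ry": 0,"rz": 9.8,"dx": 0,"dy": 0,"dz": 0,"gripper": 1},{"rx": 0,"ry": 0,"rz": 9.8,"dx": 0,"dy": 0,"dz": 0,"gripper": 1},{"rx": 0,"ry": 0,"rz": 9.8,"dx": 0,"dy": 0,"dz": 0,"gripper": 1},{"rx": 0,"ry": 0,"rz": 9.8,"dx": 0,"dy": 0,"dz": 0,"gripper": 1},{"rx": 0,"ry": 0,"rz": 9.8,"dx": 0,"dy": 0,"dz": 0,"gripper": 1},{"rx": 0,"ry": 0,"rz": 9.8,"dx": 0,"dy": 0,"dz": 0,"gripper": 1},{"rx": 0,"ry": 0,"rz": 0,"dx": 8,"dy": 44,"dz": 0,"gripper": 1},{"rx": 0,"ry": 0,"rz": 0,"dx": 8,"dy": 44,"dz": 0,"gripper": 1},{"rx": 0,"ry": 0,"rz": 0,"dx": 8,"dy": 44,"dz": 0,"gripper": 1},{"rx": 0,"ry": 0,"rz": 0,"dx": 0,"dy": 0,"dz": 0,"gripper": 1},{"rx": 0,"ry": 0,"rz": 0,"dx": 0,"dy": 0,"dz": 0,"gripper": 1}]}}

```text
clock: 3.98
tcp_pos: [0.4653, -0.1972, 0.2529]
orientation: [-3.14, -0.076, 0.002]
contact_force: [-0.5, -0.9, -0.5]
grip_width: 0.0853
gripper_force: 0.0
```

Run:
```python
from h import *
o=st();print(np.round(o["joints"],2))
K,R,t=cam("wrist");print(-R.T@t,R,K[0,0])
cv2.imwrite("pics/w1.png",r.grab_frame("wrist"))
```

```text
3.975 [ 0.4653 -0.1972  0.2529] [-3.14e+00 -7.60e-02  2.00e-03] [-0.5 -0.9 -0.5] [0.01 0.   0.03] 0.08532842497237915 0.0
[-0.43  0.25  0.85  1.99 -0.23  0.99 -1.  ]
[ 0.53107242 -0.1948236   0.37293748] [[ 0.04913275 -0.9987917  -0.00105169]
 [-0.96383304 -0.04768914  0.26220528]
 [-0.26193861 -0.01186922 -0.96501155]] 337.8516012908454
```

View pics/w1.png

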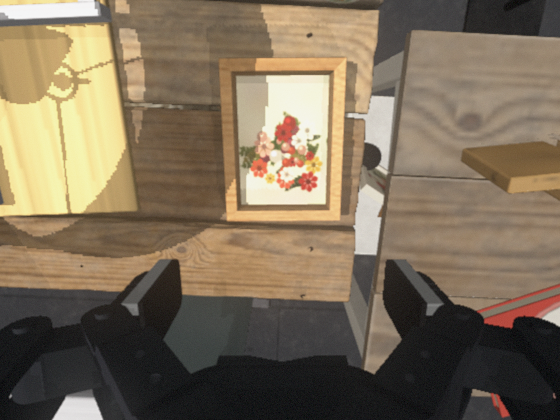

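Wrist view: frame top corners are at about FL (220,59), FR (347,58), NR (341,219) and NL (225,220). The bed's near-right corner is at (136,211).

Run:
```python
from h import *
P={n:ray("wrist",u,v,.03)[:2] for n,u,v in(("FL",220.5,59),("FR",347,58.5),("NR",340.5,219.5),("NL",225.5,220.5))}
for n in P: print(n,P[n].round(4))
for a,b in(("NL","FL"),("NR","FR"),("FR","FL"),("NR","NL")):
    d=P[b]-P[a];print(a,b,np.hypot(*d).round(4),np.degrees(np.arctan2(d[1],d[0])).round(2))
c=sum(P.values())/4;print("centre",c)
for u,v in((136,211),(107,0)):print(ray("wrist",u,v,.012))
# top camera, fences: top faces at z .034 ; crop->pix
f=lambda x,y,z:ray("top",195+x/3.6,125+y/3.6,z)[:2].round(4)
print("left fence right edge",f(157,300,.034),f(172,520,.034)); print("back fence front edge",f(210,243,.034),f(372,230,.034)); print("knob skirt",f(160,250,.12),"bar top",f(153,243,.15))
```

```text
FL [ 0.58   -0.1334]
FR [ 0.5864 -0.2521]
NR [ 0.4285 -0.2611]
NL [ 0.4212 -0.1392]
NL FL 0.1589 2.08
NR FR 0.1581 3.28
FR FL 0.1188 93.09
NR NL 0.1222 93.44
centre [ 0.50403647 -0.19643912]
[ 0.42142872 -0.03689756  0.012     ]
[ 0.62905568 -0.02242121  0.012     ]
left fence right edge [0.5636 0.1143] [0.4236 0.1064]
back fence front edge [0.5998 0.0797] [ 0.606  -0.0249]
knob skirt [0.5835 0.1044] bar top [0.5832 0.1058]
```

Request:
{"name": "step_arm", "arguments": {"moves": [{"rx": 0,"ry": 0,"rz": 0,"dx": 12,"dy": 18,"dz": 30,"gripper": 1},{"rx": 0,"ry": 0,"rz": 0,"dx": 12,"dy": 18,"dz": 45,"gripper": 1},{"rx": 0,"ry": 0,"rz": 0,"dx": 12,"dy": 19,"dz": 45,"gripper": 1},{"rx": 0,"ry": 0,"rz": 0,"dx": 0,"dy": 0,"dz": 40,"gripper": 1},{"rx": 0,"ry": 0,"rz": 0,"dx": 0,"dy": 0,"dz": 30,"gripper": 1},{"rx": 0,"ry": 0,"rz": 0,"dx": 0,"dy": 0,"dz": 16,"gripper": 1},{"rx": 0,"ry": 0,"rz": 0,"dx": 0,"dy": 0,"dz": 9,"gripper": 1},{"rx": 0,"ry": 0,"rz": 0,"dx": 0,"dy": 0,"dz": 0,"gripper": 1},{"rx": 0,"ry": 0,"rz": 0,"dx": 0,"dy": 0,"dz": 0,"gripper": 1}]}}

```text
clock: 5.15
tcp_pos: [0.505, -0.2511, 0.0393]
orientation: [3.14, 0.076, 0.003]
contact_force: [-0.6, -0.5, -1.1]
grip_width: 0.0853
gripper_force: 0.0
```

Run:
```python
from h import *
o=st()
cv2.imwrite("pics/w2.png",r.grab_frame("wrist"))
```

```text
5.15 [ 0.505  -0.2511  0.0393] [3.14e+00 7.60e-02 3.00e-03] [-0.6 -0.5 -1.1] [-0.04 -0.03 -0.01] 0.08530336662912372 0.0
```

View pics/w2.png

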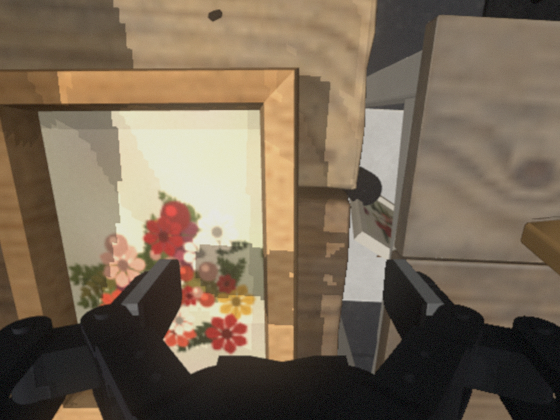

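The rail (columns 265–299) is centred between the fingers and parallel to them. Next: close and lift.

Request:
{"name": "step_arm", "arguments": {"moves": [{"rx": 0,"ry": 0,"rz": 0,"dx": 0,"dy": 0,"dz": 2,"gripper": 1},{"rx": 0,"ry": 0,"rz": 0,"dx": 0,"dy": 0,"dz": 0,"gripper": -1},{"rx": 0,"ry": 0,"rz": 0,"dx": 0,"dy": 0,"dz": 0,"gripper": -1},{"rx": 0,"ry": 0,"rz": 0,"dx": 0,"dy": 0,"dz": 0,"gripper": -1},{"rx": 0,"ry": 0,"rz": 0,"dx": 0,"dy": 0,"dz": 0,"gripper": -1},{"rx": 0,"ry": 0,"rz": 0,"dx": 0,"dy": 0,"dz": 0,"gripper": -1},{"rx": 0,"ry": 0,"rz": 0,"dx": 0,"dy": 0,"dz": 0,"gripper": -1},{"rx": 0,"ry": 0,"rz": 0,"dx": 0,"dy": 0,"dz": 0,"gripper": -1}], "grip_force": 50}}

```text
clock: 6.2
tcp_pos: [0.5043, -0.251, 0.0365]
orientation: [-3.141, -0.076, -0.0]
contact_force: [-1.2, 1.2, 6.0]
grip_width: 0.0137
gripper_force: 49.2
```

Request:
{"name": "step_arm", "arguments": {"moves": [{"rx": 0,"ry": 0,"rz": 0,"dx": 0,"dy": 0,"dz": -5,"gripper": -1},{"rx": 0,"ry": 0,"rz": 0,"dx": 0,"dy": 0,"dz": -10,"gripper": -1},{"rx": 0,"ry": 0,"rz": 0,"dx": 0,"dy": 0,"dz": -12,"gripper": -1},{"rx": 0,"ry": 0,"rz": 0,"dx": 0,"dy": 0,"dz": 0,"gripper": -1},{"rx": 0,"ry": 0,"rz": 0,"dx": 0,"dy": 0,"dz": 0,"gripper": -1}]}}

```text
clock: 6.82
tcp_pos: [0.5043, -0.2507, 0.0634]
orientation: [-3.141, -0.076, -0.0]
contact_force: [-0.6, -0.0, -2.0]
grip_width: 0.0138
gripper_force: 48.9
```

Run:
```python
from h import *
o=st()
a=r.grab_frame("wrist");b=r.grab_frame("scene")[200:330,180:420]
cv2.imwrite("pics/w3.png",np.hstack([a[:,:400],cv2.resize(b,(400,217)) if 0 else cv2.copyMakeBorder(cv2.resize(b,(400,217)),0,203,0,0,cv2.BORDER_CONSTANT)]))
```

```text
6.825 [ 0.5043 -0.2507  0.0634] [-3.141 -0.076 -0.   ] [-0.6 -0.  -2. ] [-0.08  0.03  0.05] 0.013750113456685968 48.85870009660721
```

View pics/w3.png

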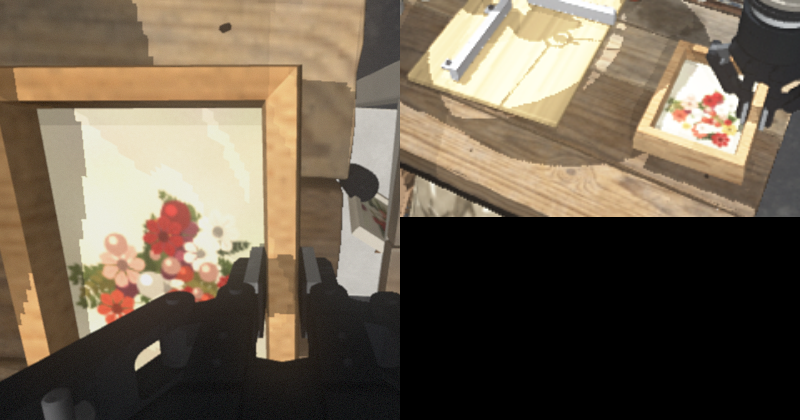

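The frame hangs level in the grip (FR corner at (300,67)) and the scene inset shows it clear of the table. Now carry it over the bed, staying short of both fences.

Request:
{"name": "step_arm", "arguments": {"moves": [{"rx": 0,"ry": 0,"rz": 0,"dx": -3,"dy": -20,"dz": 0,"gripper": -1},{"rx": 0,"ry": 0,"rz": 0,"dx": -2.2,"dy": -35,"dz": 0,"gripper": -1},{"rx": 0,"ry": 0,"rz": 0,"dx": 0,"dy": -37,"dz": 0,"gripper": -1},{"rx": 0,"ry": 0,"rz": 0,"dx": 0,"dy": -37,"dz": 0,"gripper": -1},{"rx": 0,"ry": 0,"rz": 0,"dx": 0,"dy": -37,"dz": 0,"gripper": -1},{"rx": 0,"ry": 0,"rz": 0,"dx": 0,"dy": -35,"dz": 0,"gripper": -1},{"rx": 0,"ry": 0,"rz": -0.6,"dx": 0,"dy": -23.5,"dz": 0,"gripper": -1},{"rx": 0,"ry": 0,"rz": 0,"dx": 0,"dy": 0,"dz": 5,"gripper": -1},{"rx": 0,"ry": 0,"rz": 0,"dx": 0,"dy": 0,"dz": 4,"gripper": -1},{"rx": 0,"ry": 0,"rz": 0,"dx": 0,"dy": 0,"dz": 3,"gripper": -1},{"rx": 0,"ry": 0,"rz": 0,"dx": 0,"dy": 0,"dz": 0,"gripper": -1},{"rx": 0,"ry": 0,"rz": 0,"dx": 0,"dy": 0,"dz": 0,"gripper": -1}]}}

```text
clock: 8.43
tcp_pos: [0.4883, -0.0275, 0.0513]
orientation: [3.14, 0.091, 0.0]
contact_force: [0.6, -0.3, -2.1]
grip_width: 0.0136
gripper_force: 49.0
```

Run:
```python
from h import *
o=st()
a=r.grab_frame("wrist");b=r.grab_frame("top")[140:290,195:315]
cv2.imwrite("pics/w4.png",np.hstack([a[:,:420],cv2.resize(b,(336,420),interpolation=cv2.INTER_CUBIC)]))
```

```text
8.425 [ 0.4883 -0.0275  0.0513] [3.14  0.091 0.   ] [ 0.6 -0.3 -2.1] [-0.11  0.02  0.07] 0.013571293898500912 48.999761044979095
```

View pics/w4.png

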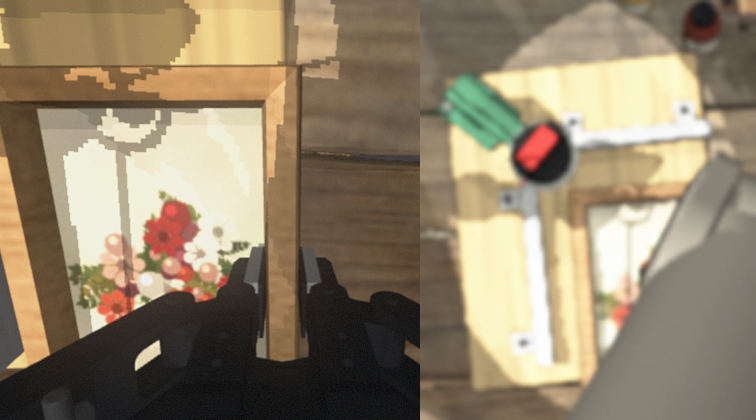

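The frame hangs over the bed with its far-left corner at about (572,192) in the right inset; the left fence's right-hand edge runs (537,205)–(552,355). Both pictures agree that it is short of both fences. I'll compute the gaps while lowering onto the bed.

Request:
{"name": "step_arm", "arguments": {"moves": [{"rx": 0,"ry": 0,"rz": 0,"dx": 0,"dy": 0,"dz": 1.5,"gripper": -1},{"rx": 0,"ry": 0,"rz": 0,"dx": 0,"dy": 0,"dz": 1,"gripper": -1},{"rx": 0,"ry": 0,"rz": 0,"dx": 0,"dy": 0,"dz": 0.5,"gripper": -1},{"rx": 0,"ry": 0,"rz": 0,"dx": 0,"dy": 0,"dz": 0,"gripper": -1},{"rx": 0,"ry": 0,"rz": 0,"dx": 0,"dy": 0,"dz": 0,"gripper": -1}]}}

```text
clock: 9.15
tcp_pos: [0.4883, -0.027, 0.0484]
orientation: [-3.14, -0.092, -0.0]
contact_force: [-0.2, -0.3, 2.4]
grip_width: 0.0136
gripper_force: 49.5
```

Run:
```python
from h import *
o=st()
f=lambda x,y,z:ray("top",195+(x-420)/2.8,140+y/2.8,z)[:2]
FL=f(572,192,.045);NL=f(588,375,.045);FRp=f(668,183,.045)
A=f(537,205,.034);B=f(552,355,.034);C=f(585,146,.034);D=f(710,133,.034)
an=lambda p,q:np.degrees(np.arctan2(*(q-p)[::-1])).round(2)
print("yaws frame",an(NL,FL),an(FRp,FL)-90,"fence",an(B,A),an(D,C)-90)
w=np.radians(3.4);u=np.array([np.cos(w),np.sin(w)]);v=np.array([-u[1],u[0]])
print("y gaps",[(p-q)@v for p in(A,B) for q in(FL,NL)],"x gaps",[(p-q)@u for p in(C,D) for q in(FL,FRp)])
print("FR from TCP (wrist)",(ray("wrist",301,66,.045)-o["tcp_pos"]))
```

```text
9.15 [ 0.4883 -0.027   0.0484] [-3.14  -0.092 -0.   ] [-0.2 -0.3  2.4] [-0.05  0.15  0.04] 0.013567804762173872 49.451318979263306
yaws frame 4.15 4.150000000000006 fence 5.06 4.75
y gaps [np.float64(0.030185174097756052), np.float64(0.03213167190523941), np.float64(0.02662276008299807), np.float64(0.028569257890481432)] x gaps [np.float64(0.03862493756246798), np.float64(0.03759537203063015), np.float64(0.04107845555041423), np.float64(0.040048890018576394)]
FR from TCP (wrist) [ 0.08256307 -0.00228616 -0.00341356]
```

On the bed now. Visual gaps are about 29 mm sideways and 39 mm to the back. Slide most of the way slowly, first sideways and then back.

Request:
{"name": "step_arm", "arguments": {"moves": [{"rx": 0,"ry": 0,"rz": -0.5,"dx": 4,"dy": -3,"dz": 0,"gripper": -1},{"rx": 0,"ry": 0,"rz": 0,"dx": 4,"dy": -3,"dz": 0,"gripper": -1},{"rx": 0,"ry": 0,"rz": 0,"dx": 4,"dy": -3,"dz": 0,"gripper": -1},{"rx": 0,"ry": 0,"rz": 0,"dx": 4,"dy": -3,"dz": 0,"gripper": -1},{"rx": 0,"ry": 0,"rz": 0,"dx": 4,"dy": -3,"dz": 0,"gripper": -1},{"rx": 0,"ry": 0,"rz": 0,"dx": 4,"dy": -1,"dz": 0,"gripper": -1},{"rx": 0,"ry": 0,"rz": 0,"dx": 2,"dy": 0,"dz": 0,"gripper": -1},{"rx": 0,"ry": 0,"rz": 0,"dx": 2,"dy": 0,"dz": 0,"gripper": -1},{"rx": 0,"ry": 0,"rz": 0,"dx": 0,"dy": 0,"dz": 0,"gripper": -1}]}}

```text
clock: 10.28
tcp_pos: [0.5124, -0.0098, 0.0484]
orientation: [-3.139, -0.106, 0.008]
contact_force: [-9.0, -2.2, 13.6]
grip_width: 0.0137
gripper_force: 51.1
```

Run:
```python
from h import *
o=st();b=r.grab_frame("top")[165:245,225:310]
cv2.imwrite("pics/t5.png",cv2.resize(b,None,fx=7,fy=7,interpolation=cv2.INTER_CUBIC))
```

```text
10.275 [ 0.5124 -0.0098  0.0484] [-3.139 -0.106  0.008] [-9.  -2.2 13.6] [-0.33  2.12  0.18] 0.013680371717915687 51.125209629535675
```

View pics/t5.png

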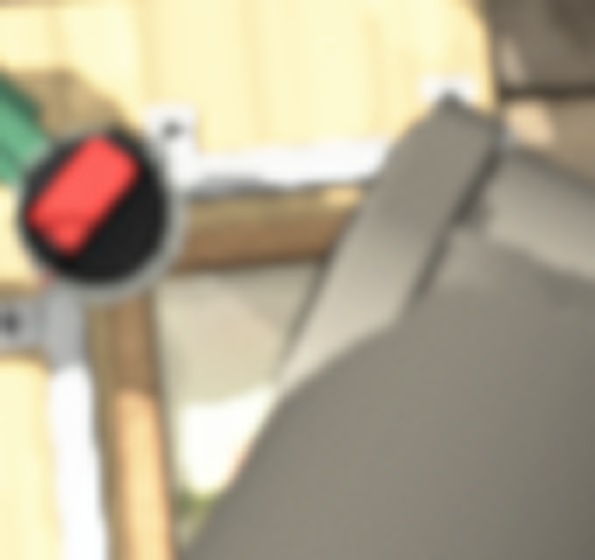

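The frame now touches the back fence (rows 190–200), with a gap of a few mm to the left fence (columns 95–103). The back force of 9 N is enough, so I'll ease it off and creep left.

Request:
{"name": "step_arm", "arguments": {"moves": [{"rx": 0,"ry": 0,"rz": 0,"dx": -2,"dy": 0,"dz": 0,"gripper": -1},{"rx": 0,"ry": 0,"rz": 0,"dx": -0.5,"dy": -1,"dz": 0,"gripper": -1},{"rx": 0,"ry": 0,"rz": 0,"dx": 0,"dy": 0,"dz": 0,"gripper": -1}]}}

```text
clock: 10.7
tcp_pos: [0.5126, -0.0087, 0.0484]
orientation: [3.139, 0.106, 0.0]
contact_force: [-1.8, -2.3, 5.9]
grip_width: 0.0132
gripper_force: 49.9
```

Request:
{"name": "step_arm", "arguments": {"moves": [{"rx": 0,"ry": 0,"rz": 0,"dx": 0,"dy": -1,"dz": 0,"gripper": -1},{"rx": 0,"ry": 0,"rz": 0,"dx": 0,"dy": -1,"dz": 0,"gripper": -1},{"rx": 0,"ry": 0,"rz": 0,"dx": 0,"dy": 0,"dz": 0,"gripper": -1}]}}

```text
clock: 11.08
tcp_pos: [0.513, -0.0063, 0.0484]
orientation: [3.14, 0.106, 0.002]
contact_force: [0.7, -4.0, 3.2]
grip_width: 0.0137
gripper_force: 49.6
```

Request:
{"name": "step_arm", "arguments": {"moves": [{"rx": 0,"ry": 0,"rz": 0,"dx": 0,"dy": -1,"dz": -0.2,"gripper": -1},{"rx": 0,"ry": 0,"rz": 0,"dx": 0,"dy": -1,"dz": 0,"gripper": -1},{"rx": 0,"ry": 0,"rz": 0,"dx": 0,"dy": 0,"dz": 0,"gripper": -1}]}}

```text
clock: 11.45
tcp_pos: [0.5124, -0.0038, 0.0484]
orientation: [-3.139, -0.107, -0.0]
contact_force: [0.5, -1.0, 1.2]
grip_width: 0.0135
gripper_force: 49.3
```

Request:
{"name": "step_arm", "arguments": {"moves": [{"rx": 0,"ry": 0,"rz": 0,"dx": 0,"dy": -1,"dz": 0,"gripper": -1},{"rx": 0,"ry": 0,"rz": 0,"dx": 1,"dy": -1,"dz": 0,"gripper": -1},{"rx": 0,"ry": 0,"rz": 0,"dx": 1,"dy": 0,"dz": 0,"gripper": -1},{"rx": 0,"ry": 0,"rz": 0,"dx": 0,"dy": 0,"dz": 0,"gripper": -1}]}}

```text
clock: 11.95
tcp_pos: [0.5129, -0.0025, 0.0484]
orientation: [-3.14, -0.106, 0.004]
contact_force: [-4.8, -3.6, 6.0]
grip_width: 0.014
gripper_force: 50.1
```

Request:
{"name": "step_arm", "arguments": {"moves": [{"rx": 0,"ry": 0,"rz": 0,"dx": -1.5,"dy": 0,"dz": 0,"gripper": -1},{"rx": 0,"ry": 0,"rz": 0,"dx": 0,"dy": -1,"dz": 0,"gripper": -1},{"rx": 0,"ry": 0,"rz": 0,"dx": 0,"dy": 0,"dz": 0,"gripper": -1}]}}

```text
clock: 12.32
tcp_pos: [0.5134, -0.002, 0.0486]
orientation: [3.138, 0.106, 0.003]
contact_force: [1.5, -5.7, 0.5]
grip_width: 0.014
gripper_force: 49.4
```

Run:
```python
from h import *
o=st();im=r.grab_frame("top");cv2.imwrite("pics/t6.png",im)
for y in range(215,240,4): print(y,[tuple(int(k) for k in p) for p in im[y,228:250]])
print()
for x in (252,256,260,264,268):print(x,[tuple(int(k) for k in p) for p in im[184:203,x]])
```

```text
12.325 [ 0.5134 -0.002   0.0486] [3.138e+00 1.060e-01 3.000e-03] [ 1.5 -5.7  0.5] [-1.13 -0.37  0.23] 0.014031003895823506 49.42395240068436
215 [(124, 155, 172), (118, 149, 166), (122, 150, 166), (140, 160, 171), (164, 173, 177), (176, 180, 179), (178, 180, 179), (173, 175, 173), (150, 153, 154), (110, 121, 133), (90, 118, 143), (96, 131, 161), (99, 135, 167), (96, 131, 162), (89, 121, 149), (93, 119, 138), (126, 149, 159), (155, 180, 187), (165, 190, 197), (165, 190, 197), (164, 189, 197), (164, 189, 198)]
219 [(200, 247, 253), (192, 244, 252), (185, 238, 250), (186, 230, 244), (219, 233, 239), (244, 246, 246), (250, 251, 250), (249, 250, 249), (240, 242, 241), (201, 210, 216), (141, 166, 191), (115, 156, 192), (110, 151, 187), (106, 144, 179), (96, 132, 165), (90, 119, 144), (108, 131, 145), (142, 165, 173), (161, 186, 192), (166, 192, 198), (165, 191, 197), (166, 192, 198)]
223 [(206, 249, 253), (198, 245, 252), (191, 241, 251), (205, 242, 251), (237, 248, 252), (251, 252, 252), (252, 252, 252), (252, 252, 252), (250, 250, 249), (231, 233, 233), (165, 187, 210), (135, 183, 223), 
[... 2586 characters left out ...]
0, 112, 142), (73, 102, 130), (67, 91, 113), (83, 103, 116)]
264 [(198, 245, 252), (215, 246, 252), (238, 248, 251), (248, 250, 250), (249, 250, 250), (248, 249, 248), (230, 232, 231), (170, 174, 174), (115, 129, 137), (99, 129, 145), (101, 136, 155), (95, 130, 153), (89, 123, 151), (87, 120, 150), (85, 117, 148), (80, 111, 141), (71, 98, 125), (68, 89, 109), (88, 107, 118)]
268 [(201, 245, 252), (215, 242, 249), (235, 244, 247), (247, 248, 249), (250, 250, 250), (247, 248, 248), (226, 228, 227), (161, 168, 170), (114, 137, 150), (105, 142, 160), (101, 138, 158), (91, 124, 146), (81, 109, 131), (78, 100, 119), (83, 100, 113), (97, 110, 119), (115, 128, 134), (133, 147, 153), (146, 161, 168)]
```

Pixel profiles show fence and rail adjoining with no gap on both fences. Seat it lightly at the back, then check forces.

Request:
{"name": "step_arm", "arguments": {"moves": [{"rx": 0,"ry": 0,"rz": 0,"dx": 1,"dy": 0,"dz": 0,"gripper": -1},{"rx": 0,"ry": 0,"rz": 0,"dx": 0.7,"dy": 0,"dz": 0,"gripper": -1},{"rx": 0,"ry": 0,"rz": 0,"dx": 0,"dy": 0,"dz": 0,"gripper": -1}]}}

```text
clock: 12.75
tcp_pos: [0.5139, -0.0016, 0.0484]
orientation: [3.139, 0.106, -0.001]
contact_force: [-0.3, -4.9, 1.9]
grip_width: 0.0137
gripper_force: 49.9
```

Request:
{"name": "step_arm", "arguments": {"moves": [{"rx": 0,"ry": 0,"rz": 0,"dx": 1,"dy": 0,"dz": 0,"gripper": -1},{"rx": 0,"ry": 0,"rz": 0,"dx": 0,"dy": 0,"dz": 0,"gripper": -1},{"rx": 0,"ry": 0,"rz": 0,"dx": 0,"dy": 0,"dz": 0,"gripper": -1}]}}

```text
clock: 13.12
tcp_pos: [0.514, -0.0017, 0.0484]
orientation: [3.14, 0.106, -0.004]
contact_force: [-3.9, -4.8, 5.3]
grip_width: 0.0136
gripper_force: 50.4
```

Both sides are seated at about 4–5 N. Release and lift straight up.

Request:
{"name": "step_arm", "arguments": {"moves": [{"rx": 0,"ry": 0,"rz": 0,"dx": 0,"dy": 0,"dz": 0,"gripper": -0.3},{"rx": 0,"ry": 0,"rz": 0,"dx": 0,"dy": 0,"dz": 0,"gripper": -0.3},{"rx": 0,"ry": 0,"rz": 0,"dx": 0,"dy": 0,"dz": 0,"gripper": -0.3},{"rx": 0,"ry": 0,"rz": 0,"dx": 0,"dy": 0,"dz": -5,"gripper": -0.3},{"rx": 0,"ry": 0,"rz": 0,"dx": 0,"dy": 0,"dz": -20,"gripper": -0.3},{"rx": 0,"ry": 0,"rz": 0,"dx": 0,"dy": 0,"dz": -50,"gripper": -0.3},{"rx": 0,"ry": 0,"rz": 0,"dx": 0,"dy": 0,"dz": -60,"gripper": 1},{"rx": 0,"ry": 0,"rz": 0,"dx": 0,"dy": 0,"dz": -60,"gripper": 1},{"rx": 0,"ry": 0,"rz": 0,"dx": -10,"dy": -35,"dz": -25,"gripper": 1},{"rx": 0,"ry": 0,"rz": 0,"dx": -10,"dy": -35,"dz": 0,"gripper": 1},{"rx": 0,"ry": 0,"rz": 0,"dx": 0,"dy": 0,"dz": 0,"gripper": 1},{"rx": 0,"ry": 0,"rz": 0,"dx": 0,"dy": 0,"dz": 0,"gripper": 1}]}}

```text
clock: 14.62
tcp_pos: [0.4905, 0.0668, 0.2686]
orientation: [3.14, 0.106, -0.0]
contact_force: [-0.3, 0.1, 0.3]
grip_width: 0.0854
gripper_force: 0.0
```

Run:
```python
from h import *
o=st();print(np.round(o["joints"],2));np.save("c8.npy",np.array([*cam("wrist")],dtype=object),allow_pickle=True)
cv2.imwrite("pics/w8.png",r.grab_frame("wrist"))
```

```text
14.625 [0.4905 0.0668 0.2686] [ 3.14   0.106 -0.   ] [-0.3  0.1  0.3] [ 0.   -0.04 -0.03] 0.08539989846111112 0.0
[-1.07  0.22  0.94  2.   -0.21  1.02 -1.53]Traceback (most recent call last):
  File "<stdin>", line 2, in <module>
ValueError: could not broadcast input array from shape (3,3) into shape (3,)
```

Run:
```python
from h import *
cv2.imwrite("pics/w8.png",r.grab_frame("wrist"))
```

```text
(no output)
```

View pics/w8.png

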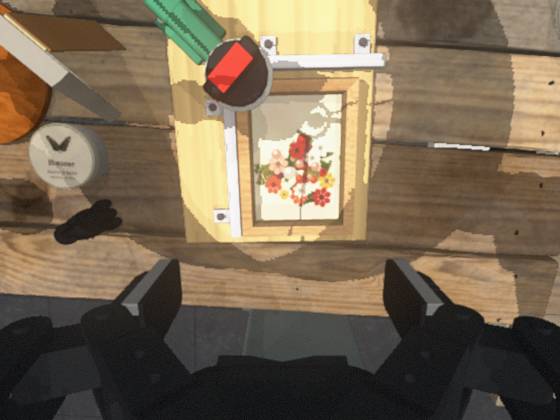

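The frame sits home along both fences (its edges at column 237–240 and row 78–85 adjoin the bars). The knob is around (237,73), with the red-topped bar running from (217,88) to (248,45). Now locate it numerically.

Run:
```python
from h import *
def red(n,box):
    im=r.grab_frame(n);x0,y0,x1,y1=box;h=cv2.cvtColor(im,cv2.COLOR_BGR2HSV)[y0:y1,x0:x1]
    m=(((h[...,0]<8)|(h[...,0]>172))&(h[...,1]>130)&(h[...,2]>90)).astype(np.uint8)
    c=max(cv2.findContours(m,0,2)[0],key=cv2.contourArea).reshape(-1,2)+[x0,y0]
    b=cv2.boxPoints(cv2.minAreaRect(c.astype(np.float32)))
    P=np.array([ray(n,*p,.15)[:2] for p in b]);e=[P[1]-P[0],P[2]-P[1]];e.sort(key=np.linalg.norm)
    print(n,"centre",P.mean(0).round(4),"size",[np.linalg.norm(k).round(4) for k in e],"long axis deg",np.degrees(np.arctan2(e[1][1],e[1][0])).round(1))
red("wrist",(190,20,290,120));red("top",(215,170,255,215))
c=cam("wrist");T=r.get_obs()
im=r.grab_frame("wrist");h=cv2.cvtColor(im,cv2.COLOR_BGR2HSV)
m=(h[20:120,190:290,2]<70).astype(np.uint8)
k=max(cv2.findContours(m,0,2)[0],key=cv2.contourArea).reshape(-1,2)+[190,20]
(x,y),rad=cv2.minEnclosingCircle(k.astype(np.float32));print("skirt",x,y,rad,[ray("wrist",x,y,z)[:2].round(4) for z in(.115,.12)],ray("wrist",x+rad,y,.12)-ray("wrist",x,y,.12))
```

```text
wrist centre [0.5848 0.107 ] size [np.float64(0.0154), np.float64(0.0313)] long axis deg -39.7Traceback (most recent call last):
  File "<stdin>", line 9, in <module>
  File "<stdin>", line 5, in red
ValueError: max() iterable argument is empty
```

Run:
```python
from h import *
w=np.radians(3.87);u=np.array([np.cos(w),np.sin(w)]);v=np.array([-u[1],u[0]])
FR=np.array([.514,-.0017])+.0825*u-.008*v
for n,p in(("FR",FR),("NR",FR-.165*u),("NL",FR-.165*u+.125*v),("FL",FR+.125*v)):
    print(n,p.round(4),"wrist px",proj("wrist",[*p,.042]).round(1),"top px",proj("top",[*p,.042]).round(1))
a=FR+.125*v-.014*(u+v);print("axis",a,[proj("wrist",[*a,z]).round(1) for z in(.15,.12)],[proj("top",[*a,z]).round(1) for z in(.15,.12)])
for nm,x,y,z in(("FR",355,79,.042),("NR",353,228,.042),("bedNR",366,241,.012),("bedFR",377,0,.012),("boss bar",237,73,.12)): print(nm,ray("wrist",x,y,z).round(4))
im=r.grab_frame("wrist");c=im[20:240,160:400];np.save("w9.npy",im)
t=r.grab_frame("top")
cv2.imwrite("pics/w9.png",np.hstack([cv2.resize(c[:140,:130],(520,560),interpolation=cv2.INTER_CUBIC),cv2.resize(t[165:235,220:255],(280,560),interpolation=cv2.INTER_CUBIC)]))
```

```text
FR [ 0.5969 -0.0041] wrist px [361.3  78.2] top px [289.6 192.5]
NR [ 0.4322 -0.0152] wrist px [352.2 239.4] top px [296.3 264.6]
NL [0.4238 0.1095] wrist px [237.5 239.6] top px [241.1 269.5]
FL [0.5884 0.1206] wrist px [231.4  78.4] top px [235.4 197.3]
axis [0.57539204 0.1056884 ] [array([229.9,  83.1]), array([235.8,  86.9])] [array([237.6, 196.3]), array([238.9, 198.3])]
FR [0.5957 0.0018 0.042 ]
NR [ 0.4453 -0.0146  0.042 ]
bedNR [ 0.4206 -0.0392  0.012 ]
bedFR [ 0.6736 -0.0168  0.012 ]
boss bar [0.5852 0.1051 0.12  ]
```

View pics/w9.png

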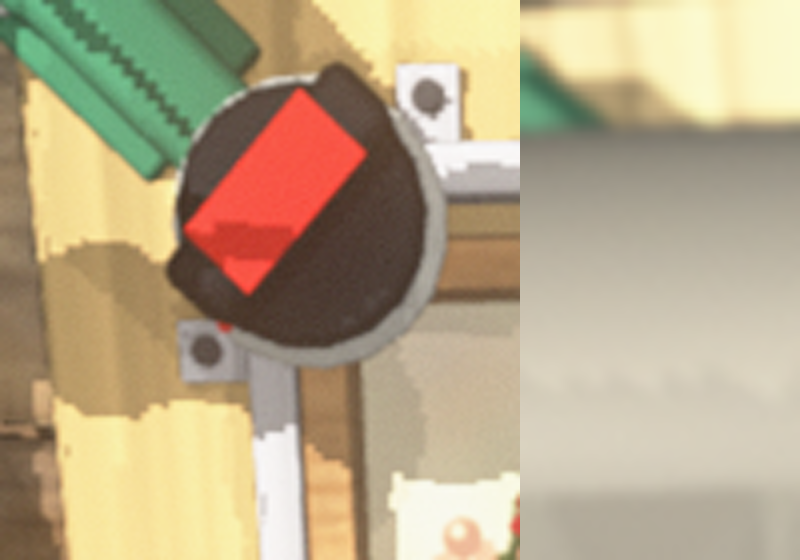

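The close crop shows a strip of shadowed bed, about 9 mm wide (rows 205–238 in the crop), between the back fence and the rail (238–300). The knob position and the bed corner also put the fence about 11 mm farther back than the frame. So what I took for back-fence contact was only stiction. On the left the frame is home. I'll regrasp slightly higher, take some of the weight off, and finish the slide.

Request:
{"name": "step_arm", "arguments": {"moves": [{"rx": 0,"ry": 0,"rz": 0,"dx": 10,"dy": 35,"dz": 0,"gripper": 0},{"rx": 0,"ry": 0,"rz": 0,"dx": 10,"dy": 35,"dz": 20,"gripper": 0},{"rx": 0,"ry": 0,"rz": 0,"dx": 0,"dy": 0,"dz": 50,"gripper": 0},{"rx": 0,"ry": 0,"rz": 0,"dx": 0,"dy": 0,"dz": 55,"gripper": 0},{"rx": 0,"ry": 0,"rz": 0,"dx": 0,"dy": 0,"dz": 55,"gripper": 0},{"rx": 0,"ry": 0,"rz": 0,"dx": 0,"dy": 0,"dz": 28,"gripper": 0},{"rx": 0,"ry": 0,"rz": 0,"dx": 0,"dy": 0,"dz": 10,"gripper": 0},{"rx": 0,"ry": 0,"rz": 0,"dx": 0,"dy": 0,"dz": 0,"gripper": 0},{"rx": 0,"ry": 0,"rz": 0,"dx": 0,"dy": 0,"dz": 0,"gripper": 0}], "grip_force": 40}}

```text
clock: 16.0
tcp_pos: [0.5163, -0.0012, 0.0517]
orientation: [-3.14, -0.106, -0.003]
contact_force: [0.5, -0.7, 0.1]
grip_width: 0.043
gripper_force: 0.0
```

Request:
{"name": "step_arm", "arguments": {"moves": [{"rx": 0,"ry": 0,"rz": 0,"dx": 0,"dy": 0,"dz": 1,"gripper": -1},{"rx": 0,"ry": 0,"rz": 0,"dx": 0,"dy": 0,"dz": 0,"gripper": -1},{"rx": 0,"ry": 0,"rz": 0,"dx": 0,"dy": 0,"dz": 0,"gripper": -1},{"rx": 0,"ry": 0,"rz": 0,"dx": 0,"dy": 0,"dz": 0,"gripper": -1},{"rx": 0,"ry": 0,"rz": 0,"dx": 0,"dy": 0,"dz": 0,"gripper": -1},{"rx": 0,"ry": 0,"rz": 0,"dx": 0,"dy": 0,"dz": 0,"gripper": -1}]}}

```text
clock: 16.75
tcp_pos: [0.516, -0.0015, 0.0504]
orientation: [3.14, 0.106, 0.003]
contact_force: [-1.1, -0.4, 5.1]
grip_width: 0.0139
gripper_force: 39.1
```

Request:
{"name": "step_arm", "arguments": {"moves": [{"rx": 0,"ry": 0,"rz": 0,"dx": 0,"dy": 0,"dz": -0.8,"gripper": -1},{"rx": 0,"ry": 0,"rz": 0,"dx": 1,"dy": 0,"dz": 0,"gripper": -1},{"rx": 0,"ry": 0,"rz": 0,"dx": 1,"dy": 0,"dz": 0,"gripper": -1},{"rx": 0,"ry": 0,"rz": 0,"dx": 0,"dy": 0,"dz": 0,"gripper": -1}]}}

```text
clock: 17.25
tcp_pos: [0.5161, -0.0014, 0.0504]
orientation: [-3.14, -0.106, 0.004]
contact_force: [-4.8, -3.2, 8.0]
grip_width: 0.0137
gripper_force: 40.3
```

Request:
{"name": "step_arm", "arguments": {"moves": [{"rx": 0,"ry": 0,"rz": 0,"dx": 0,"dy": 0,"dz": -0.7,"gripper": -1},{"rx": 0,"ry": 0,"rz": 0,"dx": 0,"dy": 0,"dz": -0.7,"gripper": -1},{"rx": 0,"ry": 0,"rz": 0,"dx": 0,"dy": 0.3,"dz": 0,"gripper": -1},{"rx": 0,"ry": 0,"rz": 0,"dx": 0,"dy": 0,"dz": 0,"gripper": -1}]}}

```text
clock: 17.75
tcp_pos: [0.5172, -0.0013, 0.0516]
orientation: [3.14, 0.106, -0.0]
contact_force: [-2.6, -3.7, -1.5]
grip_width: 0.0142
gripper_force: 39.0
```

Request:
{"name": "step_arm", "arguments": {"moves": [{"rx": 0,"ry": 0,"rz": 0,"dx": 1.5,"dy": 0.3,"dz": 0,"gripper": -1},{"rx": 0,"ry": 0,"rz": 0,"dx": 1.5,"dy": 0,"dz": 0,"gripper": -1},{"rx": 0,"ry": 0,"rz": 0,"dx": 0,"dy": 0,"dz": 0,"gripper": -1}]}}

```text
clock: 18.12
tcp_pos: [0.5209, -0.001, 0.0518]
orientation: [-3.14, -0.107, -0.001]
contact_force: [-0.4, -2.3, -1.9]
grip_width: 0.0137
gripper_force: 39.0
```

Request:
{"name": "step_arm", "arguments": {"moves": [{"rx": 0,"ry": 0,"rz": 0,"dx": 1.5,"dy": 0,"dz": 0,"gripper": -1},{"rx": 0,"ry": 0,"rz": 0,"dx": 1.5,"dy": 0,"dz": 0,"gripper": -1},{"rx": 0,"ry": 0,"rz": 0,"dx": 0,"dy": 0,"dz": 0,"gripper": -1}]}}

```text
clock: 18.5
tcp_pos: [0.5236, -0.001, 0.0517]
orientation: [-3.14, -0.106, -0.001]
contact_force: [-0.3, -1.3, -1.7]
grip_width: 0.0135
gripper_force: 38.9
```

Request:
{"name": "step_arm", "arguments": {"moves": [{"rx": 0,"ry": 0,"rz": 0,"dx": 1,"dy": 0,"dz": 0,"gripper": -1},{"rx": 0,"ry": 0,"rz": 0,"dx": 1,"dy": 0,"dz": 0,"gripper": -1},{"rx": 0,"ry": 0,"rz": 0,"dx": 1,"dy": 0,"dz": 0,"gripper": -1},{"rx": 0,"ry": 0,"rz": 0,"dx": 0,"dy": 0,"dz": 0,"gripper": -1}]}}

```text
clock: 19.0
tcp_pos: [0.5249, -0.001, 0.0513]
orientation: [-3.139, -0.106, 0.004]
contact_force: [-5.5, -2.0, -0.3]
grip_width: 0.0134
gripper_force: 39.3
```

Request:
{"name": "step_arm", "arguments": {"moves": [{"rx": 0,"ry": 0,"rz": 0,"dx": -0.8,"dy": -1,"dz": 0,"gripper": -1},{"rx": 0,"ry": 0,"rz": 0,"dx": 0.8,"dy": -0.3,"dz": 0,"gripper": -1},{"rx": 0,"ry": 0,"rz": 0,"dx": 0,"dy": 0,"dz": 0,"gripper": -1}]}}

```text
clock: 19.38
tcp_pos: [0.5249, -0.0006, 0.0514]
orientation: [3.139, 0.105, -0.003]
contact_force: [-5.7, -4.4, -0.3]
grip_width: 0.0138
gripper_force: 39.4
```

Run:
```python
from h import *
o=st();im=r.grab_frame("top")
for x in (252,256,260,264):print(x,[tuple(int(k) for k in p) for p in im[188:200,x]])
```

```text
19.375 [ 0.5249 -0.0006  0.0514] [ 3.139e+00  1.050e-01 -3.000e-03] [-5.7 -4.4 -0.3] [-0.95  1.27  0.12] 0.013815986419675486 39.39199194253888
252 [(248, 249, 248), (246, 247, 246), (232, 234, 232), (195, 199, 197), (149, 156, 160), (114, 132, 148), (105, 130, 154), (106, 132, 155), (104, 128, 150), (93, 116, 136), (85, 104, 121), (98, 116, 128)]
256 [(244, 246, 247), (229, 231, 230), (195, 197, 195), (166, 170, 171), (136, 147, 158), (102, 126, 150), (86, 118, 149), (83, 116, 147), (79, 110, 139), (69, 96, 120), (72, 92, 110), (100, 119, 128)]
260 [(245, 247, 247), (230, 232, 231), (189, 192, 191), (143, 149, 153), (105, 124, 142), (89, 120, 149), (84, 118, 150), (83, 116, 147), (74, 104, 133), (65, 90, 113), (83, 103, 116), (114, 134, 141)]
264 [(250, 251, 250), (248, 249, 249), (231, 233, 232), (169, 176, 182), (108, 127, 145), (88, 114, 138), (92, 115, 137), (105, 123, 138), (123, 138, 148), (141, 157, 164), (159, 176, 183), (174, 192, 200)]
```

The strip of bed is gone, and the rail moved about 4 px (10 mm) up against the fence. Set it down, release, and go up.

Request:
{"name": "step_arm", "arguments": {"moves": [{"rx": 0,"ry": 0,"rz": 0,"dx": 0,"dy": 0,"dz": 0.6,"gripper": -1},{"rx": 0,"ry": 0,"rz": 0,"dx": 0,"dy": 0,"dz": 0.6,"gripper": -1},{"rx": 0,"ry": 0,"rz": 0,"dx": 0,"dy": 0,"dz": 0,"gripper": -1},{"rx": 0,"ry": 0,"rz": 0,"dx": 0,"dy": 0,"dz": 0,"gripper": -0.3},{"rx": 0,"ry": 0,"rz": 0,"dx": 0,"dy": 0,"dz": 0,"gripper": -0.3},{"rx": 0,"ry": 0,"rz": 0,"dx": 0,"dy": 0,"dz": 0,"gripper": -0.3},{"rx": 0,"ry": 0,"rz": 0,"dx": 0,"dy": 0,"dz": -5,"gripper": -0.3},{"rx": 0,"ry": 0,"rz": 0,"dx": 0,"dy": 0,"dz": -20,"gripper": -0.3},{"rx": 0,"ry": 0,"rz": 0,"dx": 0,"dy": 0,"dz": -50,"gripper": -0.3},{"rx": 0,"ry": 0,"rz": 0,"dx": 0,"dy": 0,"dz": -60,"gripper": 1},{"rx": 0,"ry": 0,"rz": 0,"dx": 0,"dy": 0,"dz": -60,"gripper": 1},{"rx": 0,"ry": 0,"rz": 0,"dx": -10,"dy": -35,"dz": -25,"gripper": 1},{"rx": 0,"ry": 0,"rz": 0,"dx": -10,"dy": -35,"dz": 0,"gripper": 1},{"rx": 0,"ry": 0,"rz": 0,"dx": 0,"dy": 0,"dz": 0,"gripper": 1},{"rx": 0,"ry": 0,"rz": 0,"dx": 0,"dy": 0,"dz": 0,"gripper": 1}]}}

```text
clock: 21.3
tcp_pos: [0.5015, 0.0681, 0.2711]
orientation: [-3.14, -0.105, -0.001]
contact_force: [-0.0, 0.9, -0.6]
grip_width: 0.0855
gripper_force: 0.0
```

Run:
```python
from h import *
o=st();c=cam("wrist");im=r.grab_frame("wrist");cv2.imwrite("pics/w10.png",im);print(np.round(o["joints"],2))
h=cv2.cvtColor(im,cv2.COLOR_BGR2HSV)
# knob: red plate and dark body
box=(180,20,290,130);x0,y0,x1,y1=box;s=h[y0:y1,x0:x1]
m=(((s[...,0]<8)|(s[...,0]>172))&(s[...,1]>130)&(s[...,2]>90)).astype(np.uint8)
k=max(cv2.findContours(m,0,2)[0],key=cv2.contourArea).reshape(-1,2)+[x0,y0]
rc=cv2.minAreaRect(k.astype(np.float32));print(rc);P=np.array([ray("wrist",*p,.15,c)[:2] for p in cv2.boxPoints(rc)])
e=sorted([P[1]-P[0],P[2]-P[1]],key=np.linalg.norm);print("plate",P.mean(0),[np.linalg.norm(a) for a in e],np.degrees(np.arctan2(*e[1][::-1])))
for x in range(270,350,15): print("col",x,[int(a) for a in im[60:110,x,2]])
for y in (130,160,190,215): print("row",y,[int(a) for a in im[y,215:265,2]])
```

```text
21.3 [0.5015 0.0681 0.2711] [-3.14e+00 -1.05e-01 -1.00e-03] [-0.   0.9 -0.6] [-0.01  0.01  0.02] 0.08552008996092952 0.0
[-1.07  0.25  0.98  1.98 -0.25  1.03 -1.49]
((231.56439208984375, 85.5548324584961), (24.02145004272461, 47.027915954589844), 40.42607498168945)
plate [0.58473782 0.10726242] [np.float64(0.01532746329616497), np.float64(0.031115156724832668)] -39.75461551169391
col 270 [132, 163, 230, 244, 244, 244, 234, 214, 233, 247, 249, 248, 247, 236, 195, 165, 165, 164, 166, 169, 173, 172, 174, 174, 175, 174, 172, 172, 170, 172, 172, 168, 170, 166, 164, 166, 164, 167, 169, 171, 168, 169, 167, 168, 163, 163, 162, 167, 174, 188]
col 285 [248, 249, 249, 249, 249, 249, 248, 234, 239, 249, 249, 248, 246, 212, 172, 169, 171, 168, 164, 150, 125, 119, 153, 172, 175, 170, 169, 166, 165, 163, 162, 161, 162, 157, 133, 112, 114, 125, 168, 181, 182, 181, 179, 182, 180, 183, 195, 204, 200, 201]
col 300 [246, 245, 246, 245, 245, 245, 245, 236, 243, 246, 247, 247, 245, 240, 241, 241, 233, 220, 191, 150, 122, 121, 162, 176, 173, 171, 173, 169, 167, 168, 167, 166, 160, 153, 129, 114, 116, 135, 
[... 1172 characters left out ...]
7, 247, 246, 246, 245, 243, 241, 241, 241, 209, 150, 202, 233, 235, 235, 236, 236, 237, 239, 242, 242, 233, 185, 134, 127, 141, 169, 182, 185, 188, 199, 204, 209, 238, 249, 249, 248]
row 190 [247, 248, 250, 249, 249, 250, 249, 249, 249, 250, 250, 250, 249, 246, 247, 249, 249, 249, 249, 248, 247, 247, 247, 237, 180, 178, 231, 245, 244, 244, 243, 243, 242, 243, 244, 247, 216, 139, 132, 142, 182, 207, 210, 206, 205, 204, 231, 247, 249, 249]
row 215 [237, 238, 240, 242, 245, 247, 249, 249, 249, 249, 250, 250, 250, 250, 247, 245, 247, 249, 248, 248, 246, 247, 247, 246, 242, 203, 154, 220, 243, 242, 241, 240, 242, 241, 241, 242, 242, 210, 144, 127, 133, 164, 184, 187, 186, 182, 190, 236, 250, 249]
```

The gap lines are now thin and equal along both fences, so the frame is home. Knob axis: the plate gives (0.5847, 0.1073) and the home corner gives (0.5844, 0.1062), which agree. The bar lies at −39.75°. I'll turn counter-clockwise to 140° so there is plenty of clockwise travel left, then move over the knob.

Request:
{"name": "step_arm", "arguments": {"moves": [{"rx": 0,"ry": 0,"rz": -10.5,"dx": 0,"dy": 0,"dz": 0,"gripper": 0},{"rx": 0,"ry": 0,"rz": -10.5,"dx": 0,"dy": 0,"dz": 0,"gripper": 0},{"rx": 0,"ry": 0,"rz": -10.5,"dx": 0,"dy": 0,"dz": 0,"gripper": 0},{"rx": 0,"ry": 0,"rz": -10.5,"dx": 0,"dy": 0,"dz": 0,"gripper": 0},{"rx": 0,"ry": 0,"rz": -10.5,"dx": 0,"dy": 0,"dz": 0,"gripper": 0},{"rx": 0,"ry": 0,"rz": -10.5,"dx": 0,"dy": 0,"dz": 0,"gripper": 0},{"rx": 0,"ry": 0,"rz": -10.5,"dx": 0,"dy": 0,"dz": 0,"gripper": 0},{"rx": 0,"ry": 0,"rz": -10.5,"dx": 0,"dy": 0,"dz": 0,"gripper": 0},{"rx": 0,"ry": 0,"rz": -10.5,"dx": 0,"dy": 0,"dz": 0,"gripper": 0},{"rx": 0,"ry": 0,"rz": -10.5,"dx": 0,"dy": 0,"dz": 0,"gripper": 0},{"rx": 0,"ry": 0,"rz": -10.5,"dx": 0,"dy": 0,"dz": 0,"gripper": 0},{"rx": 0,"ry": 0,"rz": -10.5,"dx": 0,"dy": 0,"dz": 0,"gripper": 0},{"rx": 0,"ry": 0,"rz": -10.5,"dx": 0,"dy": 0,"dz": 0,"gripper": 0},{"rx": 0,"ry": 0,"rz": 0,"dx": -13,"dy": 27.5,"dz": 10,"gripper": 0},{"rx": 0,"ry": 0,"rz": 0,"dx": -13,"dy": 27.5,"dz": 20,"gripper": 0},{"rx": 0,"ry": 0,"rz": 0,"dx": -13,"dy": 28,"dz": 20,"gripper": 0},{"rx": 0,"ry": 0,"rz": 0,"dx": 0,"dy": 0,"dz": 0,"gripper": 0},{"rx": 0,"ry": 0,"rz": 0,"dx": 0,"dy": 0,"dz": 0,"gripper": 0}]}}

```text
clock: 23.6
tcp_pos: [0.5844, 0.106, 0.2205]
orientation: [-1.068, -2.954, 0.002]
contact_force: [-0.4, -0.1, 0.2]
grip_width: 0.0426
gripper_force: 0.0
```

```bash
cat >> h.py <<'E'
def yaw(o):
    R=cv2.Rodrigues(np.array(o["orientation"],float))[0]; return np.degrees(np.arctan2(R[1,0],R[0,0])),R
def state():
    o=st(); y,R=yaw(o); print("yaw",y.round(2),"j",np.round(o["joints"],2),"tilt",R[:2,2].round(4)); return o,R
def to(o,R,p): print("delta tool mm",(R.T@(np.array(p)-o["tcp_pos"])*1000).round(1))
E
python3 - <<'E'
from h import *
o,R=state();to(o,R,[.5846,.107,.146])
E
```

```text
23.6 [0.5844 0.106  0.2205] [-1.068e+00 -2.954e+00  2.000e-03] [-0.4 -0.1  0.2] [ 0.01  0.06 -0.04] 0.04261659389478019 0.0
yaw 140.23 j [-0.67  0.41  0.5   1.82 -0.23  0.98  0.81] tilt [-0.0007 -0.0012]
delta tool mm [ 0.5  1.  74.5]
```

Request:
{"name": "step_arm", "arguments": {"moves": [{"rx": 0,"ry": 0,"rz": 0,"dx": 0.5,"dy": 1,"dz": 30,"gripper": 0},{"rx": 0,"ry": 0,"rz": 0,"dx": 0,"dy": 0,"dz": 25,"gripper": 0},{"rx": 0,"ry": 0,"rz": 0,"dx": 0,"dy": 0,"dz": 12,"gripper": 0},{"rx": 0,"ry": 0,"rz": 0,"dx": 0,"dy": 0,"dz": 7,"gripper": 0},{"rx": 0,"ry": 0,"rz": 0,"dx": 0,"dy": 0,"dz": 0,"gripper": -1},{"rx": 0,"ry": 0,"rz": 0,"dx": 0,"dy": 0,"dz": 0,"gripper": -1},{"rx": 0,"ry": 0,"rz": 0,"dx": 0,"dy": 0,"dz": 0,"gripper": -1},{"rx": 0,"ry": 0,"rz": 0,"dx": 0,"dy": 0,"dz": 0,"gripper": -1},{"rx": 0,"ry": 0,"rz": 0,"dx": 0,"dy": 0,"dz": 0,"gripper": -1}], "grip_force": 70}}

```text
clock: 24.72
tcp_pos: [0.5849, 0.1085, 0.1475]
orientation: [1.065, 2.955, 0.0]
contact_force: [-2.6, -2.1, 6.4]
grip_width: 0.0128
gripper_force: 68.9
```

Run:
```python
from h import *
o,R=state()
```

```text
24.725 [0.5849 0.1085 0.1475] [1.065 2.955 0.   ] [-2.6 -2.1  6.4] [-0.36  0.65  0.  ] 0.012781526704093514 68.94713044166565
yaw 140.35 j [-0.64  0.5   0.46  1.87 -0.29  0.84  0.85] tilt [0.0004 0.0001]
```

Request:
{"name": "step_arm", "arguments": {"moves": [{"rx": 0,"ry": 0,"rz": 3,"dx": 0.2,"dy": 1.2,"dz": -0.5,"gripper": -1},{"rx": 0,"ry": 0,"rz": 4,"dx": 0,"dy": 0,"dz": 0,"gripper": -1},{"rx": 0,"ry": 0,"rz": 4,"dx": 0,"dy": 0,"dz": 0,"gripper": -1},{"rx": 0,"ry": 0,"rz": 4,"dx": 0,"dy": 0,"dz": 0,"gripper": -1},{"rx": 0,"ry": 0,"rz": 4,"dx": 0,"dy": 0,"dz": 0,"gripper": -1},{"rx": 0,"ry": 0,"rz": 0,"dx": 0,"dy": 0,"dz": 0,"gripper": -1}]}}

```text
clock: 25.48
tcp_pos: [0.5851, 0.1087, 0.1475]
orientation: [1.539, 2.738, -0.002]
contact_force: [-2.8, -4.2, 4.4]
grip_width: 0.0123
gripper_force: 68.8
```

Run:
```python
from h import *
o,R=state()
```

```text
25.475 [0.5851 0.1087 0.1475] [ 1.539e+00  2.738e+00 -2.000e-03] [-2.8 -4.2  4.4] [-0.77  0.63  0.25] 0.012339015050997385 68.80450129508972
yaw 121.32 j [-0.7   0.52  0.55  1.87 -0.35  0.85  0.57] tilt [-0.0005 -0.0014]
```

Winding at 0.25 N m, 19° done. Continue.

Request:
{"name": "step_arm", "arguments": {"moves": [{"rx": 0,"ry": 0,"rz": 4,"dx": 0,"dy": 0,"dz": 0,"gripper": -1},{"rx": 0,"ry": 0,"rz": 4,"dx": 0,"dy": 0,"dz": 0,"gripper": -1},{"rx": 0,"ry": 0,"rz": 4,"dx": 0,"dy": 0,"dz": 0,"gripper": -1},{"rx": 0,"ry": 0,"rz": 3,"dx": 0,"dy": 0,"dz": 0,"gripper": -1},{"rx": 0,"ry": 0,"rz": 0,"dx": 0,"dy": 0,"dz": 0,"gripper": -1}]}}

```text
clock: 26.1
tcp_pos: [0.5852, 0.1088, 0.1475]
orientation: [1.883, 2.514, -0.002]
contact_force: [-3.1, -5.5, 4.8]
grip_width: 0.0129
gripper_force: 68.8
```

Run:
```python
from h import *
o,R=state()
```

```text
26.1 [0.5852 0.1088 0.1475] [ 1.883e+00  2.514e+00 -2.000e-03] [-3.1 -5.5  4.8] [-0.91  0.58  0.27] 0.012861481072545193 68.80494117736816
yaw 106.35 j [-0.75  0.54  0.62  1.88 -0.4   0.86  0.36] tilt [-0.0001 -0.0013]
```

Request:
{"name": "step_arm", "arguments": {"moves": [{"rx": 0,"ry": 0,"rz": 3,"dx": -1.2,"dy": -1,"dz": 0,"gripper": -1},{"rx": 0,"ry": 0,"rz": 4,"dx": 0,"dy": 0,"dz": 0,"gripper": -1},{"rx": 0,"ry": 0,"rz": 4,"dx": 0,"dy": 0,"dz": 0,"gripper": -1},{"rx": 0,"ry": 0,"rz": 0,"dx": 0,"dy": 0,"dz": 0,"gripper": -1}]}}

```text
clock: 26.6
tcp_pos: [0.5853, 0.1087, 0.1475]
orientation: [2.112, 2.324, 0.001]
contact_force: [-0.6, -1.9, 3.3]
grip_width: 0.0126
gripper_force: 68.7
```

Run:
```python
from h import *
o,R=state()
```

```text
26.6 [0.5853 0.1087 0.1475] [2.112e+00 2.324e+00 1.000e-03] [-0.6 -1.9  3.3] [-0.28  0.05  0.24] 0.01255805728766402 68.70095729827881
yaw 95.46 j [-0.78  0.55  0.67  1.88 -0.44  0.86  0.2 ] tilt [ 0.0013 -0.    ]
```

Request:
{"name": "step_arm", "arguments": {"moves": [{"rx": 0,"ry": 0,"rz": 4,"dx": 0,"dy": 0,"dz": 0,"gripper": -1},{"rx": 0,"ry": 0,"rz": 4,"dx": 0,"dy": 0,"dz": 0,"gripper": -1},{"rx": 0,"ry": 0,"rz": 0,"dx": 0,"dy": 0,"dz": 0,"gripper": -1}]}}

```text
clock: 26.98
tcp_pos: [0.5854, 0.1086, 0.1475]
orientation: [2.269, 2.172, 0.002]
contact_force: [0.4, -1.5, 3.6]
grip_width: 0.0128
gripper_force: 68.9
```

Run:
```python
from h import *
o,R=state()
```

```text
26.975 [0.5854 0.1086 0.1475] [2.269e+00 2.172e+00 2.000e-03] [ 0.4 -1.5  3.6] [-0.36 -0.07  0.23] 0.012819777717887554 68.87577652931213
yaw 87.51 j [-0.8   0.56  0.7   1.88 -0.47  0.87  0.09] tilt [ 0.0014 -0.    ]
```

Request:
{"name": "step_arm", "arguments": {"moves": [{"rx": 0,"ry": 0,"rz": 4,"dx": 0,"dy": 0,"dz": 0,"gripper": -1},{"rx": 0,"ry": 0,"rz": 4,"dx": 0,"dy": 0,"dz": 0,"gripper": -1},{"rx": 0,"ry": 0,"rz": 0,"dx": 0,"dy": 0,"dz": 0,"gripper": -1}]}}

```text
clock: 27.35
tcp_pos: [0.5855, 0.1086, 0.1475]
orientation: [2.414, 2.009, 0.002]
contact_force: [-0.1, -1.6, 5.0]
grip_width: 0.0126
gripper_force: 69.0
```

Run:
```python
from h import *
o,R=state()
```

```text
27.35 [0.5855 0.1086 0.1475] [2.414e+00 2.009e+00 2.000e-03] [-0.1 -1.6  5. ] [-0.34 -0.1   0.34] 0.012563161212875767 69.01998281478882
yaw 79.52 j [-0.83  0.57  0.74  1.88 -0.49  0.88 -0.03] tilt [0.0016 0.    ]
```

Torque is climbing (0.34), so the pad has touched. Smaller steps now.

Request:
{"name": "step_arm", "arguments": {"moves": [{"rx": 0,"ry": 0,"rz": 3,"dx": 0,"dy": 0,"dz": 0,"gripper": -1},{"rx": 0,"ry": 0,"rz": 2,"dx": 0,"dy": 0,"dz": 0,"gripper": -1},{"rx": 0,"ry": 0,"rz": 0,"dx": 0,"dy": 0,"dz": 0,"gripper": -1}]}}

```text
clock: 27.72
tcp_pos: [0.5855, 0.1086, 0.1475]
orientation: [2.5, 1.9, 0.002]
contact_force: [0.8, -2.0, 5.0]
grip_width: 0.0128
gripper_force: 69.1
```

Run:
```python
from h import *
o,R=state()
```

```text
27.725 [0.5855 0.1086 0.1475] [2.5e+00 1.9e+00 2.0e-03] [ 0.8 -2.   5. ] [-0.36 -0.22  0.37] 0.012756490262714543 69.10773396492004
yaw 74.47 j [-0.84  0.58  0.76  1.88 -0.51  0.88 -0.1 ] tilt [0.0017 0.0001]
```

Request:
{"name": "step_arm", "arguments": {"moves": [{"rx": 0,"ry": 0,"rz": 3,"dx": 0,"dy": 0,"dz": 0,"gripper": -1},{"rx": 0,"ry": 0,"rz": 2,"dx": 0,"dy": 0,"dz": 0,"gripper": -1},{"rx": 0,"ry": 0,"rz": 0,"dx": 0,"dy": 0,"dz": 0,"gripper": -1}]}}

```text
clock: 28.1
tcp_pos: [0.5856, 0.1086, 0.1475]
orientation: [2.581, 1.789, 0.002]
contact_force: [1.1, -1.2, 5.4]
grip_width: 0.0127
gripper_force: 69.1
```

Run:
```python
from h import *
o,R=state()
```

```text
28.1 [0.5856 0.1086 0.1475] [2.581e+00 1.789e+00 2.000e-03] [ 1.1 -1.2  5.4] [-0.33 -0.27  0.32] 0.012650495548160539 69.13198471069336
yaw 69.46 j [-0.86  0.59  0.78  1.88 -0.53  0.89 -0.17] tilt [ 0.0017 -0.    ]
```

Request:
{"name": "step_arm", "arguments": {"moves": [{"rx": 0,"ry": 0,"rz": 2,"dx": 0,"dy": 0,"dz": 0,"gripper": -1},{"rx": 0,"ry": 0,"rz": 2,"dx": 0,"dy": 0,"dz": 0,"gripper": -1},{"rx": 0,"ry": 0,"rz": 0,"dx": 0,"dy": 0,"dz": 0,"gripper": -1}]}}

```text
clock: 28.48
tcp_pos: [0.5856, 0.1085, 0.1475]
orientation: [2.643, 1.697, 0.002]
contact_force: [0.4, -1.6, 5.4]
grip_width: 0.0128
gripper_force: 69.2
```

Run:
```python
from h import *
o,R=state()
for i in range(3): r.grab_frame("scene");print(np.round(r.get_obs()["moment"],3))
```

```text
28.475 [0.5856 0.1085 0.1475] [2.643e+00 1.697e+00 2.000e-03] [ 0.4 -1.6  5.4] [-0.38 -0.31  0.31] 0.012815730215353042 69.17557954788208
yaw 65.4 j [-0.87  0.6   0.8   1.88 -0.54  0.89 -0.23] tilt [ 0.0018 -0.    ]
[-0.34  -0.271  0.326]
[-0.341 -0.315  0.318]
[-0.397 -0.303  0.339]
```

Request:
{"name": "step_arm", "arguments": {"moves": [{"rx": 0,"ry": 0,"rz": 2,"dx": 0,"dy": 0,"dz": 0,"gripper": -1},{"rx": 0,"ry": 0,"rz": 2,"dx": 0,"dy": 0,"dz": 0,"gripper": -1},{"rx": 0,"ry": 0,"rz": 0,"dx": 0,"dy": 0,"dz": 0,"gripper": -1}]}}

```text
clock: 29.0
tcp_pos: [0.5856, 0.1085, 0.1475]
orientation: [2.701, 1.603, 0.003]
contact_force: [1.0, -1.8, 5.6]
grip_width: 0.0129
gripper_force: 69.2
```

Run:
```python
from h import *
o,R=state()
a=[]
for i in range(3): r.grab_frame("scene");a.append(r.get_obs()["moment"][2])
print(np.mean(a))
```

```text
29.0 [0.5856 0.1085 0.1475] [2.701 1.603 0.003] [ 1.  -1.8  5.6] [-0.42 -0.35  0.34] 0.012853547194110505 69.20330286026001
yaw 61.37 j [-0.88  0.6   0.82  1.89 -0.56  0.9  -0.28] tilt [ 0.0019 -0.    ]
0.3645174479981639
```

Request:
{"name": "step_arm", "arguments": {"moves": [{"rx": 0,"ry": 0,"rz": 2,"dx": 0,"dy": 0,"dz": 0,"gripper": -1},{"rx": 0,"ry": 0,"rz": 2,"dx": 0,"dy": 0,"dz": 0,"gripper": -1},{"rx": 0,"ry": 0,"rz": 0,"dx": 0,"dy": 0,"dz": 0,"gripper": -1}]}}

```text
clock: 29.52
tcp_pos: [0.5856, 0.1085, 0.1475]
orientation: [2.755, 1.508, 0.003]
contact_force: [1.5, -2.0, 5.4]
grip_width: 0.0124
gripper_force: 69.2
```

```bash
cat > m.py <<'E'
from h import *
o,R=state()
a=[o["moment"][2]]
for i in range(3): r.grab_frame("scene");a.append(r.get_obs()["moment"][2])
print(np.mean(a))
E
python3 m.py
```

```text
29.525 [0.5856 0.1085 0.1475] [2.755 1.508 0.003] [ 1.5 -2.   5.4] [-0.5  -0.37  0.42] 0.012427206725066286 69.20706152915955
yaw 57.38 j [-0.89  0.61  0.84  1.89 -0.57  0.9  -0.34] tilt [ 0.0019 -0.0001]
0.38132029787208677
```

Request:
{"name": "step_arm", "arguments": {"moves": [{"rx": 0,"ry": 0,"rz": 2,"dx": 0,"dy": 0,"dz": 0,"gripper": -1},{"rx": 0,"ry": 0,"rz": 2,"dx": 0,"dy": 0,"dz": 0,"gripper": -1},{"rx": 0,"ry": 0,"rz": 0,"dx": 0,"dy": 0,"dz": 0,"gripper": -1}]}}

```text
clock: 30.05
tcp_pos: [0.5857, 0.1085, 0.1475]
orientation: [2.806, 1.41, 0.003]
contact_force: [1.9, -1.2, 7.0]
grip_width: 0.0126
gripper_force: 69.2
```

```bash
python3 m.py
```

```text
30.05 [0.5857 0.1085 0.1475] [2.806 1.41  0.003] [ 1.9 -1.2  7. ] [-0.44 -0.44  0.38] 0.012587630441639054 69.23444867134094
yaw 53.35 j [-0.9   0.62  0.86  1.89 -0.59  0.91 -0.4 ] tilt [ 0.002  -0.0002]
0.4151427867929392
```

Request:
{"name": "step_arm", "arguments": {"moves": [{"rx": 0,"ry": 0,"rz": 2,"dx": 0,"dy": 0,"dz": 0,"gripper": -1},{"rx": 0,"ry": 0,"rz": 2,"dx": 0,"dy": 0,"dz": 0,"gripper": -1},{"rx": 0,"ry": 0,"rz": 0,"dx": 0,"dy": 0,"dz": 0,"gripper": -1}]}}

```text
clock: 30.58
tcp_pos: [0.5857, 0.1084, 0.1475]
orientation: [2.854, 1.311, 0.003]
contact_force: [1.7, -1.1, 5.7]
grip_width: 0.0125
gripper_force: 69.2
```

```bash
python3 m.py
```

```text
30.575 [0.5857 0.1084 0.1475] [2.854 1.311 0.003] [ 1.7 -1.1  5.7] [-0.51 -0.43  0.41] 0.012463384123340818 69.24102187156677
yaw 49.36 j [-0.91  0.63  0.88  1.89 -0.6   0.91 -0.45] tilt [ 0.002  -0.0004]
0.37787063565638435
```

Request:
{"name": "step_arm", "arguments": {"moves": [{"rx": 0,"ry": 0,"rz": 2,"dx": 0,"dy": 0,"dz": 0,"gripper": -1},{"rx": 0,"ry": 0,"rz": 2,"dx": 0,"dy": 0,"dz": 0,"gripper": -1},{"rx": 0,"ry": 0,"rz": 0,"dx": 0,"dy": 0,"dz": 0,"gripper": -1}]}}

```text
clock: 31.1
tcp_pos: [0.5857, 0.1084, 0.1475]
orientation: [2.898, 1.21, 0.003]
contact_force: [2.6, -1.9, 5.5]
grip_width: 0.0127
gripper_force: 69.3
```

```bash
python3 m.py
```

```text
31.1 [0.5857 0.1084 0.1475] [2.898 1.21  0.003] [ 2.6 -1.9  5.5] [-0.57 -0.5   0.37] 0.012692230949570628 69.34385776519775
yaw 45.32 j [-0.92  0.63  0.89  1.89 -0.62  0.92 -0.51] tilt [ 0.0021 -0.0004]
0.4036429064223479
```

Request:
{"name": "step_arm", "arguments": {"moves": [{"rx": 0,"ry": 0,"rz": 2,"dx": 0,"dy": 0,"dz": 0,"gripper": -1},{"rx": 0,"ry": 0,"rz": 2,"dx": 0,"dy": 0,"dz": 0,"gripper": -1},{"rx": 0,"ry": 0,"rz": 0,"dx": 0,"dy": 0,"dz": 0,"gripper": -1}]}}

```text
clock: 31.62
tcp_pos: [0.5858, 0.1084, 0.1475]
orientation: [2.939, 1.108, 0.003]
contact_force: [2.2, -2.7, 5.9]
grip_width: 0.0125
gripper_force: 69.3
```

```bash
python3 m.py
```

```text
31.625 [0.5858 0.1084 0.1475] [2.939 1.108 0.003] [ 2.2 -2.7  5.9] [-0.46 -0.51  0.37] 0.012458542751591762 69.25808072090149
yaw 41.31 j [-0.93  0.64  0.91  1.89 -0.63  0.93 -0.56] tilt [ 0.0022 -0.0004]
0.3516702536456803
```

Request:
{"name": "step_arm", "arguments": {"moves": [{"rx": 0,"ry": 0,"rz": 2,"dx": 0,"dy": 0,"dz": 0,"gripper": -1},{"rx": 0,"ry": 0,"rz": 1.5,"dx": 0,"dy": 0,"dz": 0,"gripper": -1},{"rx": 0,"ry": 0,"rz": 0,"dx": 0,"dy": 0,"dz": 0,"gripper": -1}]}}

```text
clock: 32.15
tcp_pos: [0.5858, 0.1083, 0.1475]
orientation: [2.972, 1.016, 0.003]
contact_force: [2.2, -2.8, 6.0]
grip_width: 0.0128
gripper_force: 69.2
```

```bash
sed -i 's/range(3)/range(6)/' m.py; python3 m.py
```

```text
32.15 [0.5858 0.1083 0.1475] [2.972 1.016 0.003] [ 2.2 -2.8  6. ] [-0.53 -0.54  0.04] 0.01280066528106633 69.19653654098511
yaw 37.74 j [-0.94  0.65  0.93  1.89 -0.65  0.93 -0.62] tilt [ 0.0023 -0.0002]
0.12033060517561356
```

Torque has dropped from about 0.38 to 0.1, so the clutch is slipping over. Nudge a little further to be past the crest, far short of a second click.

Request:
{"name": "step_arm", "arguments": {"moves": [{"rx": 0,"ry": 0,"rz": 1.5,"dx": 0,"dy": 0,"dz": 0,"gripper": -1},{"rx": 0,"ry": 0,"rz": 1.5,"dx": 0,"dy": 0,"dz": 0,"gripper": -1},{"rx": 0,"ry": 0,"rz": 0,"dx": 0,"dy": 0,"dz": 0,"gripper": -1}]}}

```text
clock: 32.83
tcp_pos: [0.5857, 0.1083, 0.1475]
orientation: [2.998, 0.937, 0.003]
contact_force: [3.1, -2.1, 5.1]
grip_width: 0.0128
gripper_force: 69.0
```

```bash
python3 m.py
```

```text
32.825 [0.5857 0.1083 0.1475] [2.998 0.937 0.003] [ 3.1 -2.1  5.1] [-0.46 -0.6  -0.17] 0.012786114569345626 68.96362781524658
yaw 34.7 j [-0.95  0.66  0.94  1.89 -0.66  0.94 -0.66] tilt [ 0.0023 -0.    ]
0.16801549579014616
```

```bash
sed -i 's/print(np.mean(a))/print(np.round(a,2))/' m.py; python3 m.py
```

```text
33.125 [0.5858 0.1083 0.1475] [2.997 0.939 0.003] [ 1.7 -1.2  5.2] [-0.57 -0.66  0.25] 0.012977979853405935 69.05216574668884
yaw 34.78 j [-0.95  0.66  0.94  1.89 -0.66  0.94 -0.66] tilt [ 0.0023 -0.0003]
[0.25 0.31 0.27 0.19 0.23 0.28 0.27]
```

Request:
{"name": "step_arm", "arguments": {"moves": [{"rx": 0,"ry": 0,"rz": 0,"dx": 0,"dy": 0,"dz": 0,"gripper": 0},{"rx": 0,"ry": 0,"rz": 0,"dx": 0,"dy": 0,"dz": 0,"gripper": 0},{"rx": 0,"ry": 0,"rz": 0,"dx": 0,"dy": 0,"dz": 0,"gripper": 0},{"rx": 0,"ry": 0,"rz": 0,"dx": 0,"dy": 0,"dz": -10,"gripper": 0},{"rx": 0,"ry": 0,"rz": 0,"dx": 0,"dy": 0,"dz": -40,"gripper": 0},{"rx": 0,"ry": 0,"rz": 0,"dx": 0,"dy": 0,"dz": -50,"gripper": 0},{"rx": 0,"ry": 0,"rz": 0,"dx": 0,"dy": 0,"dz": 0,"gripper": 0},{"rx": 0,"ry": 0,"rz": 0,"dx": 0,"dy": 0,"dz": 0,"gripper": 0}]}}

```text
clock: 34.42
tcp_pos: [0.5845, 0.1088, 0.247]
orientation: [-2.996, -0.941, -0.0]
contact_force: [-0.5, 0.3, -0.9]
grip_width: 0.0427
gripper_force: 0.0
```

```bash
cat > mk.py <<'E'
from h import *
import sys
ax=np.array([.5853,.1075])
def an(im,c):
    h=cv2.cvtColor(im,cv2.COLOR_BGR2HSV);u,v=proj("",[*ax,.13],c);x0,y0,x1,y1=[int(k) for k in(max(u-60,0),max(v-60,0),u+60,v+60)];s=h[y0:y1,x0:x1]
    m=(((s[...,0]<8)|(s[...,0]>172))&(s[...,1]>120)&(s[...,2]>70)).astype(np.uint8)
    for k in sorted(cv2.findContours(m,0,2)[0],key=cv2.contourArea)[::-1][:4]:
        k=k.reshape(-1,2)+[x0,y0];rc=cv2.minAreaRect(k.astype(np.float32));plate=cv2.contourArea(k.astype(np.float32))>150
        if plate:
            P=np.array([ray("",*p,.15,c)[:2] for p in cv2.boxPoints(rc)]);e=sorted([P[1]-P[0],P[2]-P[1]],key=np.linalg.norm)
            print("plate",P.mean(0).round(4),"az",np.degrees(np.arctan2(*e[1][::-1])).round(1)%180,[np.linalg.norm(a).round(4) for a in e])
        else:
            p=k.mean(0)
            for z in(.105,.115):
                d=ray("",*p,z,c)[:2]-ax;print("red",p.round(1),len(k),"z",z,"r",np.hypot(*d).round(4),"az",np.degrees(np.arctan2(d[1],d[0])).round(1))
    w=((s[...,1]<60)&(s[...,2]>170)).astype(np.uint8)
    for k in cv2.findContours(w,0,2)[0]:
        p=k.reshape(-1,2).mean(0)+[x0,y0];d=ray("",*p,.118,c)[:2]-ax
        if .019<np.hypot(*d)<.030: print("white",p.round(1),len(k),cv2.contourArea(k),"r",np.hypot(*d).round(4),"az",np.degrees(np.arctan2(d[1],d[0])).round(1))
o,R=state();cn=cam("wrist");im=r.grab_frame("wrist");cv2.imwrite(sys.argv[1],im);an(im,cn)
print("before:")
Rt=cv2.Rodrigues(np.array([-3.14,-.105,-.001]))[0];T0=np.array([.5015,.0681,.2711])
K,Rc,t=cn;Cc=R.T@(-Rc.T@t-o["tcp_pos"]);Rct=Rc@R   # camera in tool
R0=Rct@Rt.T;an(cv2.imread("pics/w10.png"),(K,R0,-R0@(T0+Rt@Cc)))
E
python3 mk.py pics/w11.png
```

```text
34.425 [0.5845 0.1088 0.247 ] [-2.996 -0.941 -0.   ] [-0.5  0.3 -0.9] [-0.03 -0.    0.  ] 0.04274977372096259 0.0
yaw 34.88 j [-1.03  0.55  1.06  1.81 -0.53  1.11 -0.75] tilt [-0.0002  0.0007]
plate [0.5851 0.1074] az 39.0 [np.float64(0.0157), np.float64(0.0309)]
plate [0.573  0.0856] az 160.6 [np.float64(0.0098), np.float64(0.0174)]
red [259.8 264. ] 41 z 0.105 r 0.0579 az -165.2
red [259.8 264. ] 41 z 0.115 r 0.0533 az -166.2
red [293.7 266.4] 10 z 0.105 r 0.0572 az -136.4
red [293.7 266.4] 10 z 0.115 r 0.0525 az -136.0
white [260.8 230. ] 4 0.0 r 0.0265 az 172.9
white [262.  226.5] 2 0.0 r 0.0237 az 170.1
white [251.8 195. ] 4 0.0 r 0.0254 az 106.1
white [268. 176.] 1 0.0 r 0.0255 az 62.1
white [261.  178.3] 15 27.0 r 0.027 az 73.7
before:
plate [0.5846 0.1073] az 140.1 [np.float64(0.0156), np.float64(0.0315)]
red [292.8 145.5] 4 z 0.105 r 0.0617 az -131.8
red [292.8 145.5] 4 z 0.115 r 0.0609 az -131.5
white [230. 127.] 1 0.0 r 0.0295 az 170.6
white [226. 124.] 1 0.0 r 0.0282 az 163.5
white [219. 120.] 1 0.0 r 0.0279 az 150.9
white [208. 112.] 1 0.0 r 0.0292 az 130.4
white [268.5 103. ] 4 2.0 r 0.026 az -110.4
white [269.5  99. ] 2 0.0 r 0.0257 az -103.7
white [207.  92.] 1 0.0 r 0.0235 az 100.3
white [270.6  90.2] 5 1.5 r 0.0254 az -89.1
white [207.9  79.1] 7 4.5 r 0.0232 az 77.3
white [209.  75.] 1 0.0 r 0.0232 az 69.6
white [225.3  60. ] 37 33.0 r 0.0217 az 26.5
white [272.4  71.5] 68 510.5 r 0.0294 az -62.0
```

```bash
cat > ring.py <<'E'
from h import *
import sys
ax=np.array([.585,.1073])
def ring(im,c,tag):
    best={}
    for z in(.108,.113,.118):
        for rr in(.0235,.025,.0265):
            for a in range(0,360,3):
                u,v=proj("",[ax[0]+rr*np.cos(np.radians(a)),ax[1]+rr*np.sin(np.radians(a)),z],c)
                if not(0<=u<559 and 0<=v<419):continue
                b,g,r_=[int(k) for k in cv2.getRectSubPix(im,(1,1),(float(u),float(v)))[0,0]]
                red=r_-max(b,g);wh=min(b,g,r_)
                best.setdefault(a,[]).append((red,wh,z,rr))
    R=sorted(((max(v)[0],a,max(v)[2:]) for a,v in best.items()),reverse=True)[:5]
    print(tag,"red",R);print("white",[(a,max(k[1] for k in v)) for a,v in best.items() if max(k[1] for k in v)>185])
from h import *
o=r.get_obs();_,R=yaw(o);cn=cam("wrist");K,Rc,t=cn;Cc=R.T@(-Rc.T@t-o["tcp_pos"]);Rct=Rc@R
def old(rv,T):
    Rt=cv2.Rodrigues(np.array(rv,float))[0];R0=Rct@Rt.T;return K,R0,-R0@(np.array(T)+Rt@Cc)
ring(np.load("w9.npy"),old([3.14,.106,0],[.4905,.0668,.2686]),"w9")
ring(cv2.imread("pics/w10.png"),old([-3.14,-.105,-.001],[.5015,.0681,.2711]),"w10")
ring(cv2.imread("pics/w11.png"),cn,"now")
E
python3 ring.py
```

```text
w9 red [(159, 96, (0.108, 0.0235)), (157, 99, (0.108, 0.0235)), (134, 102, (0.108, 0.0235)), (96, 144, (0.113, 0.0265)), (92, 93, (0.108, 0.0235))]
white [(84, 188), (288, 215), (291, 243), (294, 244), (297, 243), (300, 247), (303, 240), (306, 217), (309, 222), (312, 211), (315, 220), (318, 239), (321, 221)]
w10 red [(129, 102, (0.108, 0.0235)), (104, 105, (0.108, 0.0235)), (49, 108, (0.108, 0.0235)), (45, 99, (0.108, 0.0235)), (35, 111, (0.118, 0.025))]
white [(0, 205), (9, 197), (12, 207), (15, 195), (18, 191), (21, 190), (30, 186), (36, 193), (75, 193), (78, 195), (81, 194), (300, 186), (303, 193), (306, 216), (309, 193), (318, 188), (321, 186), (354, 214), (357, 215)]
now red [(180, 234, (0.113, 0.0235)), (179, 231, (0.108, 0.0265)), (179, 228, (0.113, 0.025)), (178, 222, (0.108, 0.0235)), (177, 225, (0.118, 0.025))]
white [(0, 214), (3, 212), (6, 213), (9, 213), (12, 209), (15, 211), (18, 208), (21, 211), (24, 211), (27, 210), (30, 207), (33, 209), (36, 211), (39, 232), (42, 212), (45, 209), (48, 211), (51, 210), (54, 210), (57, 212), (60, 198), (72, 210), (75, 218), (78, 215), (81, 193), (132, 189), (135, 223), (180, 221), (183, 223), (186, 233), (189, 238), (192, 236), (195, 229), (198, 191), (339, 197), (342, 201), (345, 208), (348, 210), (351, 209), (354, 209), (357, 212)]
```

Run:
```python
from h import *
ax=np.array([.585,.1073]);c=cam("wrist");im=cv2.imread("pics/w11.png")
for a in range(30,90,4):
    print(a,[tuple(int(k) for k in cv2.getRectSubPix(im,(1,1),tuple(float(k) for k in proj("",[ax[0]+rr*np.cos(np.radians(a)),ax[1]+rr*np.sin(np.radians(a)),z],c)))[0,0]) for z,rr in((.113,.0235),(.113,.025),(.113,.0265),(.113,.028))])
```

```text
30 [(60, 71, 81), (204, 217, 220), (207, 220, 222), (178, 191, 194)]
34 [(75, 85, 95), (207, 218, 223), (206, 220, 223), (181, 194, 198)]
38 [(199, 203, 208), (177, 189, 197), (210, 221, 223), (192, 205, 209)]
42 [(135, 142, 148), (193, 204, 210), (210, 221, 225), (195, 208, 210)]
46 [(69, 80, 92), (186, 199, 203), (210, 222, 225), (186, 202, 203)]
50 [(64, 75, 85), (200, 214, 219), (208, 221, 223), (187, 202, 201)]
54 [(88, 99, 108), (206, 221, 223), (209, 222, 224), (193, 208, 210)]
58 [(97, 109, 117), (199, 213, 217), (190, 204, 207), (189, 202, 205)]
62 [(75, 86, 96), (140, 151, 160), (125, 136, 156), (137, 151, 150)]
66 [(67, 78, 91), (130, 142, 219), (51, 68, 226), (90, 112, 204)]
70 [(88, 99, 110), (187, 201, 230), (147, 160, 243), (148, 160, 193)]
74 [(109, 121, 129), (210, 222, 224), (212, 224, 226), (189, 201, 205)]
78 [(108, 120, 129), (180, 193, 198), (201, 213, 217), (179, 189, 195)]
82 [(87, 98, 110), (132, 142, 150), (148, 161, 165), (150, 159, 166)]
86 [(83, 94, 107), (132, 144, 152), (136, 148, 155), (117, 125, 133)]
```

The white index is at azimuth 39° and the red dot at 68°, so they are 29° apart (about 12.5 mm): exactly one click. The gripper is clear, so I'll hand in.

```bash
python3 -c "
from bench import r
print(r.hand_in())"
```

```text
the job is handed in; nothing more can be done
None
```

I handed the job in with the frame against both fences, the pad wound down on its corner, and the clutch one click on (index marks 29° apart, about 12.5 mm); I didn't re-check the frame's position after clamping, and no verdict came back.

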